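# Load the pot shaker

### The arm

A 6-joint arm with a two-finger parallel gripper is mounted at the origin on the work surface. World frame = base frame: x ahead of the robot, y to its left, z up, the work surface at z = 0. Lengths are in m, angles in rad, forces in N, time in s.
With the tool pointing down it reaches from about 0.35 to 0.775 m from the base axis. Payload 5.5 kg.
Tool frame: the origin (TCP) lies between the finger pads; the fingertips stand 19 mm ahead of it and the grasp point (between the pads) is the TCP; z points along the fingers, y is the line along which they close (so a half turn about z gives the same grasp; the last joint's range is limited). The gripper opens to 85 mm and grips with 20 to 120 N. Pads are 22 mm wide; open, the fingers measure 114 mm over their backs; the gripper's body (76 mm by 85 mm) begins 54 mm behind the grasp point. The pads swing forward as they close: fully open they stand 13 mm farther back than shut.
Start: joints at [-1.468, 0.313, 0.046, 1.304, 0, 1.431], TCP at [0.138, -0.558, 0.25] pointing down, gripper open.
Joint ranges: [-2.76, 2.76], [-0.86, 1.69], [-1.03, 1.26], [-2.2, 2.34], [-1.47, 1.5], [-3.14, 3.14]. Speed limits (rad/s): [2.57, 2.57, 3.14, 3.14, 3.14, 3.14].

### API

Orientations are given as a unit quaternion [w, x, y, z].
In Python, from workcell import env gives the robot as it stands.
- The arm moves only by the tool carry_out, never from a script. Its argument "increments" is a list that holds one entry, the list of rows, each a list of 6 numbers: the shift along the tool's x, y, z each as a share of 50 cm, from -1 to 1, then the turn, a rotation vector about the tool's x, y, z each as a share of 2 pi rad, from -1 to 1. In form: [[[x, y, z, ax, ay, az], ...]]. A call has 1 to 5 rows; each row is the pose to reach, as a shift and turn from the pose commanded when the call began, along the tool's axes at that moment, turning the shorter way round; what a row does not reach only later rows make up. A row lasts 1/8 s, in which the tool goes at most 62.5 mm and 10.7 degrees, less where a joint would pass 70% of its speed; a pose out of reach is approached as far as the arm can. A call with a number of a shift or a turn outside -1 to 1 is refused whole. A call with a gripper value outside its range is refused whole. "jaw" is the closure, from 0 (fully open) to 1 (shut), set as the call begins (left out, the last holds). The fingers move at their own pace and stop on an object; "squeeze" is the grip in N (left out, the last holds). Time passes only in rows, so rows that repeat a pose let the fingers close. It gives the time, the measured TCP pose, the force, the opening and the grip force at its end, in the units of the state.
- env.get_state(): the state, without advancing time (a new reading comes with each control period).
- env.read_camera(name): name is "scene" or "top" or "wrist"; returns a dict with "frame" (420x560x3 uint8, blue, green, red), "z_map" (420x560 float32, m along the optical axis (not along the pixel's ray), 0 where there is no reading), "intrinsics" (3x3 intrinsics, pixels), "R" (3x3) and "t" (3): a world point X has camera coordinates R X + t; the wrist camera has in their place "T_tool_cam" (4x4, takes a point from camera to tool coordinates, whose origin is the TCP and whose axes are the flange's). Camera axes: x right, y down, z forward; pixel columns grow to the right and rows downward; lengths in m; the calibration is good to about 2 mm. A picture is of the moment at which its call begins: read the wrist's pose just before it.
- env.hand_in(): hands the job in; it is judged then, once.
Trained networks look in the newest picture that a camera, given by its name, has taken for a name from the list of things; names that differ only in an ending like _2 or _b are one class to them, and where a whole thing is asked for, a point or a joint stands for the part that bears it (a point fixed in the world has none). Each returns a list of dicts, best first, with "score" (0 to 1); they miss things now and then, are a little off and sometimes report something else, mostly with a low value. They report only what shows in the picture. A call takes as long as a camera call. They do not tell look-alikes from the thing itself.
- env.find_in(camera, name): "position" ([x, y, z] in m, in world coordinates, good to about 4 mm: the middle of the surface that is visible of it).
The state is a dict: "clock": time; "joint_pos": joint angles; "qvel": joint speeds; "tau": joint torques, N m; "tcp_pos": TCP position; "orientation": TCP orientation; "wrist_force": force on the tool from outside, world axes, zero at the start; "ft_torque": the same for the moment, N m; "finger_gap": finger opening in m; "grip_force": force on a finger pad.
Only numpy, scipy, OpenCV 4.12 (cv2) and the standard library are available. Lean on these libraries where they do the work, as an engineer would, in place of code of your own. Each camera call takes 0.05 s, during which the arm holds its last target. There are 200 camera calls.

### The job

Get the pot shaker ready: fold its clamp lever down to free the tray, draw the tray out until its black line meets the white loading mark, and lock it there by raising the lever fully upright. Then fit every flanged pot standing on the bench onto a hub of its own, any pot on any hub, turned so that its three holes drop over the studs and the flange lies flat and fully home on the tray. Leave the jars and the scale where they are.

Things in the scene. Friction and masses are not known exactly. Their poses are not given: they have to be found in the camera images.
- pot0: lidded white pot on a steel flange, 0.3 to 0.5 kg; up to 3 alike, None if absent. Origin: centre of the flange's underside, z up. Flange 100 mm across, 10 thick; below, a 42 mm bore, 32 deep; 3 through holes 15 mm wide (15 long radially) on a 38 mm radius, at 0, 120, 240 deg from its x axis. Body 56 mm across, to 95 mm height: grip it from above at 55 to 90 mm height, any yaw
- pot1: lidded white pot on a steel flange, 0.3 to 0.5 kg; up to 3 alike, None if absent. Origin: centre of the flange's underside, z up. Flange 100 mm across, 10 thick; below, a 42 mm bore, 32 deep; 3 through holes 15 mm wide (15 long radially) on a 38 mm radius, at 0, 120, 240 deg from its x axis. Body 56 mm across, to 95 mm height: grip it from above at 55 to 90 mm height, any yaw
- pot2: lidded white pot on a steel flange, 0.3 to 0.5 kg; up to 3 alike, None if absent. Origin: centre of the flange's underside, z up. Flange 100 mm across, 10 thick; below, a 42 mm bore, 32 deep; 3 through holes 15 mm wide (15 long radially) on a 38 mm radius, at 0, 120, 240 deg from its x axis. Body 56 mm across, to 95 mm height: grip it from above at 55 to 90 mm height, any yaw
- hub0 (a point): one of 3 fixed pot hubs on the tray (hub0, hub1 at the fin end, hub2 behind; 112 mm apart). Origin: on its axis at the tray's top face, where a seated flange's underside lies; z up. Spigot 38 mm across, straight for 18 mm, coned to 22 mm at 28 mm height; 3 fixed round-topped studs 12 mm thick, 15 high, at 38 mm radius, at 0, 120, 240 deg from its x axis. Holes off the studs: pot sits 15 mm high
- hub1 (a point): one of 3 fixed pot hubs on the tray (hub0, hub1 at the fin end, hub2 behind; 112 mm apart). Origin: on its axis at the tray's top face, where a seated flange's underside lies; z up. Spigot 38 mm across, straight for 18 mm, coned to 22 mm at 28 mm height; 3 fixed round-topped studs 12 mm thick, 15 high, at 38 mm radius, at 0, 120, 240 deg from its x axis. Holes off the studs: pot sits 15 mm high
- hub2 (a point): one of 3 fixed pot hubs on the tray (hub0, hub1 at the fin end, hub2 behind; 112 mm apart). Origin: on its axis at the tray's top face, where a seated flange's underside lies; z up. Spigot 38 mm across, straight for 18 mm, coned to 22 mm at 28 mm height; 3 fixed round-topped studs 12 mm thick, 15 high, at 38 mm radius, at 0, 120, 240 deg from its x axis. Holes off the studs: pot sits 15 mm high
- frame: blue fixed frame of the pot shaker, a slab 380 x 280 x 20 mm. Origin: centre of its underside, on the bench; its -x end faces the robot; the tray slides along its x. A fixed guard bar (16 mm) crosses it along y, 200 mm above the bench, at x = +125 mm, on posts at y = +-130 mm; a 45 mm high housing stands beyond x = +190 mm
- tray (a joint): sliding aluminium tray, 230 x 230 mm, top face 50 mm above the bench, with the hubs. Value in m: 0 = running position (start), grows as it is drawn along the frame's -x, towards the robot; 0.120 = its black line at the white loading mark; end stop at 0.155. Slides with 4 N friction when unlocked, stays where left. Lockable only at 0 and 0.120 (within about 5 mm)
- tray_fin (a point): middle of the top edge of the upright steel pull fin at the tray's robot-side end: 12 mm thick (along the frame's x), 60 wide (along y), its top 85 mm above the bench, 35 mm above the tray; grip it across its thickness from above and draw it
- tray_line (a point): black index line on the tray's +y edge (at the tray's top face)
- load_mark (a point): white loading mark on the frame beside the tray's +y edge; the tray is in its loading position when tray_line has the same x as this in the frame's axes
- lever (a joint): tray clamp lever on the frame's -y side, rad: 0 upright = locked (its tongue sits in a 22 mm notch of the tray), 1.5 folded down outwards (to the frame's -y) = unlocked; the tongue is clear of the tray above 1.1. Stiff (0.3 N m), stays where left; it cannot be raised to 0 unless a notch faces the tongue
- lever_hinge (a point): point on the lever's hinge axis, in line with its arm; the axis runs along the frame's x, 48 mm above the bench
- lever_bar (a point): grip point on the lever's round metal bar, 14 mm thick, which points 64 mm sideways (along the frame's +x) from the top of the lever's arm; this point lies 40 mm from the arm along x and 75 mm from the hinge axis (123 mm above the bench when upright, about 53 when folded); grip it from above across its thickness (along the frame's y); it can turn in the fingers as it swings
- jar_big: loose white lidded jar, 84 mm in diameter, 110 mm high; bystander. Origin: centre of its underside
- jar_small: loose white lidded jar, 64 mm in diameter, 75 mm high; bystander. Origin: centre of its underside
- scale: bench scale, 200 x 170 mm, 58 mm high; bystander. Origin: centre of its underside
Not all that is in view belongs to the job. What is shaped like the pot2 but orange or yellow is not meant.

How it is judged:
By the outcome, as a careful person would: the job done as asked, in the order asked, and still so for the second after the job is handed in, with the robot touching nothing.
Of pot0, pot1, pot2 only 2 to 3 are there at a start; the rules pass over those that are not, and their reading is None.
At some moment in a run one of pot0, pot1, pot2 may be knocked a few centimetres aside while the robot is not near it.
Once in a run the grip may slacken for a moment while it holds something.
It also fails if it takes over 200 s, if anything falls off the work surface, if the arm or the gripper's body presses on something with over 40 N, if the wrist force passes 120 N, or if a joint passes its speed limit or range.

## Working session

There is one attempt and no reset: what is moved stays moved. The work goes in short steps, Python scripts to look and compute and a tool call to move; the robot and the scene stay as the last step left them, time stands still between calls to the robot, and variables do not carry over. Pictures are saved under pics/ and viewed, at most 14 in all, crops included, and the job is handed in when it is done.

Besides the shell and the picture viewer there is one more tool, called after ">>>" by a JSON object that holds its "fn" and its "kwargs", one argument or row to a line. carry_out: Moves the arm, as the interface text tells. Its arguments: {"type":"object","properties":{"increments":{"type":"array","items":{"type":"array","items":{"type":"array","items":{"type":"number","minimum":-1,"maximum":1}}}},"jaw":{"type":"number"},"squeeze":{"type":"number"}},"required":["increments"]}

```bash
ls; mkdir -p pics
cat > h.py <<'E'
import numpy as np, cv2
from scipy.spatial.transform import Rotation as Ro
from workcell import env
def pose():
    s=env.get_state(); q=s["orientation"]; T=np.eye(4)
    T[:3,:3]=Ro.from_quat([q[1],q[2],q[3],q[0]]).as_matrix(); T[:3,3]=s["tcp_pos"]; return T
def cam(n):
    T=pose(); c=env.read_camera(n)
    if n=="wrist":
        W=T@c["T_tool_cam"]; c["R"]=W[:3,:3].T; c["t"]=-c["R"]@W[:3,3]
    return c
def cloud(c):
    z=c["z_map"]; K=c["intrinsics"]; v,u=np.indices(z.shape)
    P=np.stack([(u-K[0,2])/K[0,0]*z,(v-K[1,2])/K[1,1]*z,z],-1)
    P=(P-c["t"])@c["R"]; P[z<=0]=np.nan; return P
def proj(c,X):
    p=c["R"]@np.array(X)+c["t"]; K=c["intrinsics"]; return (K@(p/p[2]))[:2]
E
python3 - <<'E'
from h import *
s=env.get_state(); print({k:np.round(v,3) for k,v in s.items()})
for n in ["scene","top"]:
    c=cam(n); cv2.imwrite(f"pics/{n}0.png",c["frame"]); 
    np.savez(f"{n}0.npz",**c)
    for name in ["pot0","hub0","hub1","hub2","frame","tray_fin","tray_line","load_mark","lever_bar","lever_hinge","jar_big","jar_small","scale"]:
        r=env.find_in(n,name)
        print(n,name,[(np.round(d["position"],3).tolist(),round(d["score"],2),proj(c,d["position"]).round().tolist()) for d in r[:5]])
E
```

```text
pics
{'clock': np.float64(0.0), 'joint_pos': array([-1.468,  0.314,  0.045,  1.304, -0.   ,  1.431]), 'qvel': array([-0.   , -0.001, -0.   ,  0.001,  0.001,  0.001]), 'tau': array([ 1.0000e-03, -4.8063e+01,  2.9853e+01,  2.0000e-02, -0.0000e+00,
       -0.0000e+00]), 'tcp_pos': array([ 0.138, -0.558,  0.249]), 'orientation': array([-0.001,  0.993,  0.121,  0.   ]), 'wrist_force': array([ 0.033, -0.275,  0.631]), 'ft_torque': array([ 0.042, -0.019,  0.019]), 'grip_force': np.float64(0.0), 'finger_gap': np.float64(0.086)}
scene pot0 [([0.489, 0.311, 0.032], 0.98, [373.0, 208.0]), ([0.442, -0.285, 0.029], 0.94, [186.0, 203.0]), ([0.377, 0.496, 0.032], 0.93, [422.0, 183.0]), ([0.633, 0.296, 0.03], 0.88, [376.0, 245.0]), ([0.321, 0.34, 0.036], 0.84, [372.0, 172.0])]
scene hub0 [([0.703, -0.007, 0.05], 0.77, [272.0, 263.0])]
scene hub1 [([0.703, -0.007, 0.05], 0.77, [272.0, 263.0])]
scene hub2 [([0.703, -0.007, 0.05], 0.77, [272.0, 263.0])]
scene frame [([0.718, -0.015, 0.052], 0.74, [269.0, 267.0])]
scene tray_fin [([0.699, -0.007, 0.048], 0.74, [272.0, 262.0])]
scene tray_line [([0.7, -0
[... 782 characters left out ...]
0.668, -0.008, 0.054], 0.87, [283.0, 166.0])]
top hub2 [([0.668, -0.008, 0.054], 0.87, [283.0, 166.0])]
top frame [([0.606, -0.007, 0.05], 0.94, [283.0, 187.0]), ([0.772, 0.239, 0.076], 0.49, [199.0, 130.0])]
top tray_fin [([0.665, -0.006, 0.052], 0.59, [283.0, 167.0])]
top tray_line [([0.665, -0.007, 0.048], 0.88, [283.0, 168.0])]
top load_mark [([0.609, -0.008, 0.053], 0.7, [284.0, 186.0])]
top lever_bar [([0.589, -0.16, 0.123], 0.64, [339.0, 188.0])]
top lever_hinge [([0.591, -0.162, 0.122], 0.61, [340.0, 187.0])]
top jar_big [([0.51, -0.523, 0.105], 0.94, [467.0, 215.0])]
top jar_small [([0.774, 0.24, 0.075], 0.81, [198.0, 130.0])]
top scale [([0.576, 0.566, 0.059], 0.62, [87.0, 199.0])]
```

View pics/top0.png

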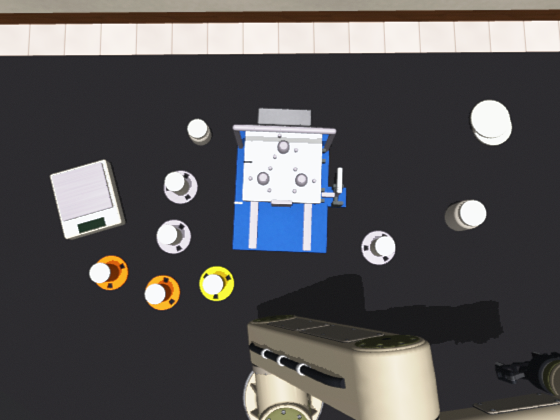

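View pics/scene0.png

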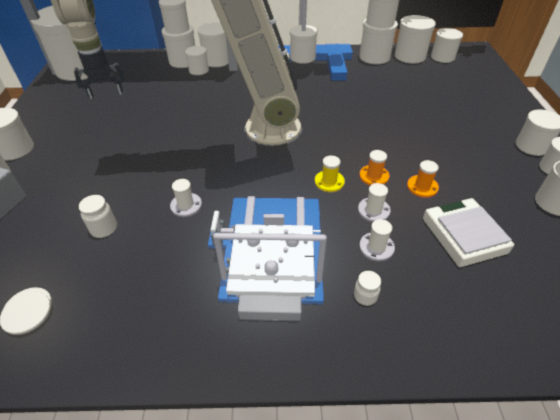

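Top view: real pots (white body on grey flange) at px (181,187), (174,237) and (378,247). Look-alikes: orange (109,273) and (162,292), yellow (217,284), plus white jars at (199,131) and (470,214), which have no flange. Hubs are at (264,178), (301,180) and (283,147), the fin at (282,203), and the upright lever with its bar at (340,182). The scene view agrees.

Run:
```python
from h import *
c=dict(np.load("top0.npz")); P=cloud(c); f=c["frame"].astype(int)
hsv=cv2.cvtColor(c["frame"],cv2.COLOR_BGR2HSV)
m=(abs(hsv[...,0].astype(int)-110)<15)&(hsv[...,1]>150)&(abs(P[...,2]-.02)<.006)
# per-side hull
q=P[m][:,:2].astype(np.float32); print("frame rect",cv2.minAreaRect(q),cv2.boxPoints(cv2.minAreaRect(q)).round(3).tolist())
m=(abs(P[...,2]-.05)<.005)&(abs(P[...,1])<.16)&(P[...,0]>.4)&(P[...,0]<.8)&(f.min(-1)>150)
q=P[m][:,:2].astype(np.float32); print("tray rect",cv2.minAreaRect(q))
for (u,v) in [(181,187),(174,237),(378,247)]:
    b=P[v-22:v+22,u-22:u+22].reshape(-1,3); fl=b[abs(b[:,2]-.01)<.004]; t=b[b[:,2]>.085]
    print("pot",cv2.minEnclosingCircle(fl[:,:2].astype(np.float32)),np.median(t,0).round(3))
b=P[140:215,320:350].reshape(-1,3);b=b[b[:,2]>.1];print("lever",b.min(0),b.max(0),b.mean(0))
b=P[195:210,265:300].reshape(-1,3);b=b[b[:,2]>.075];print("fin",b.min(0),b.max(0),b.mean(0))
w=cam("wrist");print(w["T_tool_cam"].round(3),w["intrinsics"].round(1))
```

```text
frame rect ((0.5994254946708679, -0.027699068188667297), (0.333129346370697, 0.36358243227005005), 87.48310089111328) [[0.4099999964237213, -0.1860000044107437], [0.7739999890327454, -0.20200000703334808], [0.7879999876022339, 0.13099999725818634], [0.42500001192092896, 0.1469999998807907]]
tray rect ((0.6793162822723389, -0.022086933255195618), (0.2684762477874756, 0.23904237151145935), 89.82927703857422)
pot ((0.613804280757904, 0.30192506313323975), 0.072550930082798) [0.616 0.303 0.094]
pot ((0.45578041672706604, 0.31834590435028076), 0.06559494882822037) [0.467 0.323 0.094]
pot ((0.43759793043136597, -0.2882961630821228), 0.06723415106534958) [ 0.426 -0.289  0.094]
lever [ 0.57431596 -0.17081315  0.10103152] [ 0.72898203 -0.12981683  0.14535363] [ 0.62640468 -0.15708299  0.12573962]
fin [ 0.54988615 -0.02768332  0.07630804] [0.56290259 0.02983264 0.09046042] [ 5.56596760e-01 -1.33026831e-04  8.33022521e-02]
[[-0.001 -0.953 -0.302  0.077]
 [ 1.    -0.001 -0.    -0.001]
 [ 0.    -0.302  0.953 -0.124]
 [ 0.     0.     0.     1.   ]] [[341.8   0.  280.9]
 [  0.  341.8 205.2]
 [  0.    0.    1. ]]
```

>>> {"fn": "carry_out", "kwargs": {
  "increments": [
    [[0.384,-0.268,-0.1,0,0,0],[0.384,-0.268,-0.1,0,0,0],[0.384,-0.268,-0.1,0,0,0],[0.384,-0.268,-0.1,0,0,0],[0.384,-0.268,-0.1,0,0,0]]
  ],
  "jaw": 0
}}

```text
clock: 2.08
tcp_pos: [0.2944, -0.3798, 0.3018]
orientation: [0.001, 0.992, 0.124, 0.001]
wrist_force: [-0.7, -0.7, -0.3]
finger_gap: 0.0854
grip_force: 0.0
```

>>> {"fn": "carry_out", "kwargs": {
  "increments": [
    [[0.384,-0.268,-0.1,0,0,0],[0.384,-0.268,-0.1,0,0,0],[0.384,-0.268,-0.1,0,0,0],[0.384,-0.268,-0.1,0,0,0],[0.384,-0.268,-0.1,0,0,0]]
  ]
}}

```text
clock: 2.7
tcp_pos: [0.4484, -0.2044, 0.3507]
orientation: [0.0, 0.992, 0.123, 0.001]
wrist_force: [0.4, -1.0, 0.1]
finger_gap: 0.0856
grip_force: 0.0
```

>>> {"fn": "carry_out", "kwargs": {
  "increments": [
    [[0.384,-0.268,-0.1,0,0,0.0387],[0.384,-0.268,-0.1,0,0,0.0387],[0.384,-0.268,-0.1,0,0,0.0387],[0.384,-0.268,-0.1,0,0,0.0387],[0.384,-0.268,-0.1,0,0,0.0387]]
  ]
}}

```text
clock: 3.32
tcp_pos: [0.6029, -0.0286, 0.3987]
orientation: [0.0, 1.0, 0.001, -0.0]
wrist_force: [-0.1, -0.4, 0.2]
finger_gap: 0.0852
grip_force: 0.0
```

Run:
```python
from h import *
c=cam("wrist"); cv2.imwrite("pics/w1.png",c["frame"]); np.savez("w1.npz",**c)
for name in ["pot0","hub0","frame","tray_fin","tray_line","load_mark","lever_bar","lever_hinge"]:
    r=env.find_in("wrist",name)
    print(name,[(np.round(d["position"],3).tolist(),round(d["score"],2),proj(c,d["position"]).round().tolist()) for d in r[:4]])
```

```text
pot0 [([0.437, -0.274, 0.038], 0.84, [438.0, 259.0]), ([0.324, 0.335, 0.008], 0.79, [73.0, 309.0]), ([0.624, 0.286, 0.038], 0.61, [57.0, 138.0]), ([0.673, -0.001, 0.05], 0.22, [261.0, 102.0])]
hub0 [([0.675, -0.01, 0.052], 0.91, [268.0, 100.0])]
frame [([0.649, -0.008, 0.051], 0.95, [266.0, 120.0])]
tray_fin [([0.677, -0.004, 0.049], 0.92, [263.0, 99.0])]
tray_line [([0.672, -0.002, 0.051], 0.97, [261.0, 103.0])]
load_mark [([0.647, -0.011, 0.053], 0.9, [269.0, 122.0])]
lever_bar [([0.587, -0.16, 0.123], 0.88, [391.0, 178.0]), ([0.674, -0.007, 0.048], 0.58, [266.0, 101.0])]
lever_hinge [([0.59, -0.154, 0.127], 0.88, [387.0, 176.0])]
```

View pics/w1.png

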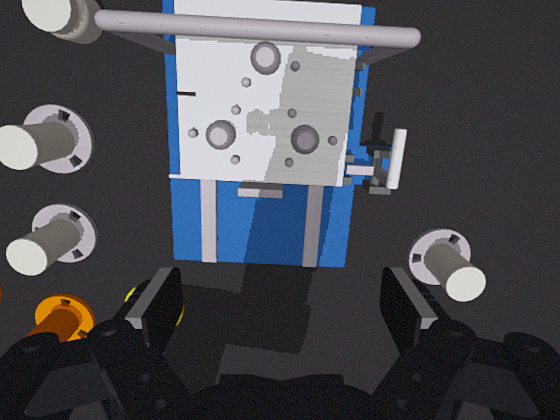

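Run:
```python
from h import *
c=dict(np.load("w1.npz")); P=cloud(c)
def comps(zlo,zhi,box,amin=8):
    m=((P[...,2]>zlo)&(P[...,2]<zhi)&(P[...,0]>box[0])&(P[...,0]<box[1])&(P[...,1]>box[2])&(P[...,1]<box[3])).astype(np.uint8)
    n,l,s,ce=cv2.connectedComponentsWithStats(m,connectivity=4)
    return [(P[l==i].mean(0),P[l==i].max(0)[2],s[i,4],ce[i]) for i in range(1,n) if s[i,4]>=amin]
B=(.56,.8,-.13,.13)
print("hubs");[print(p.round(4),round(float(z),3),a,u.round()) for p,z,a,u in comps(.0715,.09,B)]
print("studs");[print(p.round(4),round(float(z),3),a,u.round()) for p,z,a,u in comps(.0605,.0695,B,4)]
m=(P[...,2]>.112)&(P[...,1]<-.12)&(P[...,1]>-.2)&(P[...,0]<.68)&(P[...,0]>.5)
q=P[m]; print("bar",m.sum(),q.min(0),q.max(0),np.median(q,0)); 
vx=cv2.fitLine(q[:,:2].astype(np.float32),cv2.DIST_L2,0,.01,.01).ravel(); print(vx,np.degrees(np.arctan2(vx[1],vx[0])))
m=(P[...,2]>.08)&(P[...,2]<.095)&(abs(P[...,1])<.05)&(P[...,0]<.6)&(P[...,0]>.5)
q=P[m];print("fin",m.sum(),q.min(0),q.max(0),q.mean(0),cv2.minAreaRect(q[:,:2].astype(np.float32)))
m=(abs(P[...,2]-.05)<.005)&(abs(P[...,1])<.16)&(P[...,0]>.5)&(P[...,0]<.75)&(c["frame"].min(-1)>90)
n,l,s,ce=cv2.connectedComponentsWithStats(m.astype(np.uint8)); i=1+s[1:,4].argmax(); print(s[i])
# left edge, front edge lines
M=l==i
L=np.array([P[v,np.where(M[v])[0][0]] for v in range(30,170) if M[v].any()]); Rr=np.array([P[v,np.where(M[v])[0][-1]] for v in range(30,150) if M[v].any()])
for n_,e in (("L",L),("R",Rr)):
    w=cv2.fitLine(e[:,:2].astype(np.float32),cv2.DIST_HUBER,0,.01,.01).ravel(); print(n_,w,np.degrees(np.arctan2(w[1],w[0])),e[:,2].mean())
for u,v in [(186,94),(180,94),(192,95),(173,177),(172,178),(175,178)]: print(u,v,P[v,u].round(4),c["frame"][v,u])
b=c["frame"].astype(int);bm=(b[...,0]>120)&(b[...,2]<60)&(abs(P[...,2]-.02)<.008)
E=np.array([P[v,np.where(bm[v])[0][0]] for v in range(185,255)]);w=cv2.fitLine(E[:,:2].astype(np.float32),cv2.DIST_HUBER,0,.01,.01).ravel();print("frameL",w,np.degrees(np.arctan2(w[1],w[0])))
E=np.array([P[np.where(bm[:,u])[0][-1],u] for u in list(range(180,200))+list(range(325,345))]);w=cv2.fitLine(E[:,:2].astype(np.float32),cv2.DIST_HUBER,0,.01,.01).ravel();print("frameFront",w,np.degrees(np.arctan2(w[1],w[0])))
```

```text
hubs
[0.7382 0.1158 0.0809] 0.09 77 [159.  44.]
[ 0.7249 -0.0079  0.0767] 0.081 620 [265.  57.]
[0.6321 0.0524 0.0766] 0.081 520 [219. 135.]
[ 0.6262 -0.0581  0.0766] 0.081 509 [304. 140.]
[0.5625 0.0029 0.082 ] 0.087 231 [258. 189.]
studs
[0.7375 0.1162 0.0648] 0.069 33 [164.  47.]
[ 0.7378 -0.0203  0.069 ] 0.069 4 [275.  46.]
[ 0.7285 -0.1297  0.0637] 0.067 4 [364.  56.]
[ 0.7165 -0.0445  0.0637] 0.067 72 [295.  66.]
[ 0.7154 -0.0229  0.0674] 0.069 5 [277.  66.]
[ 0.7111 -0.0191  0.0663] 0.069 8 [274.  70.]
[ 0.7081 -0.0143  0.0668] 0.069 4 [270.  73.]
[ 0.707  -0.0071  0.0674] 0.069 10 [264.  74.]
[0.6974 0.0179 0.064 ] 0.068 66 [245.  82.]
[0.6631 0.0322 0.0639] 0.067 62 [235. 110.]
[ 0.6595 -0.0411  0.0641] 0.067 63 [291. 113.]
[0.6494 0.0555 0.0686] 0.069 6 [217. 121.]
[0.6486 0.0476 0.0675] 0.069 9 [223. 122.]
[ 0.6432 -0.0626  0.0684] 0.069 5 [308. 126.]
[0.6356 0.0359 0.0655] 0.069 21 [233. 132.]
[ 0.6386 -0.0457  0.0678] 0.069 7 [295. 130.]
[0.6337 0.0904 0.064 ] 0.068 60 [191. 133.]
[0.6346 0.0711 0.0688] 0.069 4 [205. 133.]
[ 0.6239 -0.0958  0.0637] 0.067 60 [332. 141.]
[
[... 575 characters left out ...]
4239501953, 0.00125848688185215), (0.05897951126098633, 0.012473768554627895), 86.58052825927734)
[  175    38   182   149 21623]
L [ 0.9988578  -0.04778201  0.6310618   0.11112653] -2.7387502 0.05013595036775854
R [ 0.99846137 -0.05545199  0.69259006 -0.12012202] -3.1787956 0.05020246956570619
186 94 [0.6828 0.0966 0.0527] [27 22 26]
180 94 [0.6828 0.1043 0.0529] [61 56 58]
192 95 [0.6816 0.089  0.0519] [92 91 94]
173 177 [0.5647 0.1339 0.022 ] [219 212 217]
172 178 [0.5625 0.1365 0.019 ] [176 119  78]
175 178 [0.5631 0.1311 0.0216] [188 132  89]
frameL [ 0.99855494 -0.05373978  0.4916851   0.14250815] -3.0805464
frameFront [4.9574982e-02 9.9877042e-01 4.2192104e-01 7.5585023e-04] 87.158394
```

Wrist view: hubs at (221,135), (305,139) and (266,57), black line (186,94), white mark (173,177), upright lever bar (397,158). The measured heights match the text (bar top 0.130, fin 0.085, tray 0.050), and the frame yaw is about -3°. Next, the lever.

>>> {"fn": "carry_out", "kwargs": {
  "increments": [
    [[0.03,0.263,0.437,0,0,0.0083],[0.03,0.263,0.437,0,0,0.0083],[0.03,0.263,0.437,0,0,0.0083],[0.03,0.263,0.437,0,0,0.0083],[0.03,0.263,0.437,0,0,0.0083]]
  ],
  "jaw": 0.45,
  "squeeze": 40
}}

```text
clock: 4.4
tcp_pos: [0.6125, -0.1624, 0.177]
orientation: [-0.001, 1.0, -0.028, -0.004]
wrist_force: [-0.5, 0.8, 0.1]
finger_gap: 0.0469
grip_force: 0.0
```

>>> {"fn": "carry_out", "kwargs": {
  "increments": [
    [[0,0,0.05,0,0,0],[0,0,0.09,0,0,0],[0,0,0.114,0,0,0],[0,0,0.114,0,0,0]]
  ]
}}

```text
clock: 4.9
tcp_pos: [0.6156, -0.1606, 0.1252]
orientation: [-0.0, 1.0, -0.026, -0.0]
wrist_force: [-0.3, -0.5, 0.2]
finger_gap: 0.0469
grip_force: 0.0
```

Run:
```python
from h import *
c=cam("wrist"); cv2.imwrite("pics/w2.png",c["frame"]); np.savez("w2.npz",**c); print(pose().round(4)); P=cloud(c)
m=(P[...,2]>.119)&(P[...,2]<.14)&(P[...,1]<-.12)&(P[...,1]>-.2)&(P[...,0]<.68)&(P[...,0]>.5)
q=P[m];print(q.min(0),q.max(0),np.median(q,0))
```

```text
[[ 9.986e-01 -5.210e-02  1.000e-03  6.160e-01]
 [-5.210e-02 -9.986e-01 -4.000e-04 -1.608e-01]
 [ 1.000e-03  3.000e-04 -1.000e+00  1.258e-01]
 [ 0.000e+00  0.000e+00  0.000e+00  1.000e+00]]
[ 0.5754381  -0.19705776  0.1190078 ] [ 0.64631309 -0.12272114  0.13997765] [ 0.62048713 -0.16235567  0.12955095]
```

View pics/w2.png

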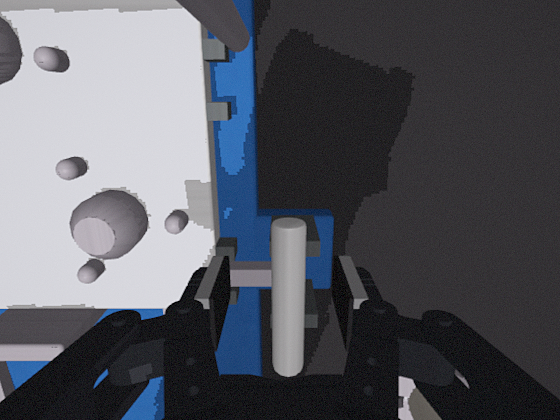

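The bar lies between the fingers at (288,300). Closing, then swinging it down.

>>> {"fn": "carry_out", "kwargs": {
  "increments": [
    [[0,0,0.004,0,0,0],[0,0,0.004,0,0,0],[0,0,0.004,0,0,0],[0,0,0.004,0,0,0]]
  ],
  "jaw": 1,
  "squeeze": 40
}}

```text
clock: 5.45
tcp_pos: [0.6161, -0.1633, 0.1239]
orientation: [0.002, 1.0, -0.027, 0.001]
wrist_force: [-0.5, -6.2, 0.7]
finger_gap: 0.0126
grip_force: 38.9
```

>>> {"fn": "carry_out", "kwargs": {
  "increments": [
    [[0,0.03,0.003,0,0,0],[0,0.058,0.012,0,0,0],[0,0.085,0.026,0,0,0],[0,0.108,0.0455,0,0,0],[0,0.126,0.069,0,0,0]]
  ]
}}

```text
clock: 6.08
tcp_pos: [0.6132, -0.2236, 0.0899]
orientation: [-0.001, 1.0, -0.026, 0.001]
wrist_force: [0.6, 3.5, 7.3]
finger_gap: 0.0125
grip_force: 43.3
```

>>> {"fn": "carry_out", "kwargs": {
  "increments": [
    [[0,0.0107,0.02,0,0,0],[0,0.0183,0.041,0,0,0],[0,0.0227,0.063,0,0,0],[0,0.0234,0.071,0,0,0],[0,0.0234,0.072,0,0,0]]
  ]
}}

```text
clock: 6.7
tcp_pos: [0.6126, -0.2374, 0.054]
orientation: [0.001, 1.0, -0.027, 0.001]
wrist_force: [-1.4, -3.4, 6.5]
finger_gap: 0.0125
grip_force: 46.2
```

>>> {"fn": "carry_out", "kwargs": {
  "increments": [
    [[0,0,0,0,0,0],[0,0,0,0,0,0],[0,0,-0.08,0,0,0],[0,0,-0.18,0,0,0],[0,0,-0.232,0,0,0]]
  ],
  "jaw": 0.5
}}

```text
clock: 7.32
tcp_pos: [0.6127, -0.2358, 0.1712]
orientation: [0.001, 1.0, -0.026, 0.002]
wrist_force: [0.2, -0.7, 0.0]
finger_gap: 0.0428
grip_force: 0.0
```

Run:
```python
from h import *
s=env.get_state();print(np.round(s["joint_pos"],3)); c=cam("wrist");P=cloud(c);cv2.imwrite("pics/w3.png",c["frame"])
m=(P[...,1]<-.19)&(P[...,1]>-.27)&(P[...,0]<.68)&(P[...,0]>.55)&(P[...,2]>.03)&(P[...,2]<.1)
q=P[m];print(m.sum(),q.min(0),q.max(0),np.median(q,0)); print(pose()[:3,3])
```

```text
[-0.49   0.499  0.131  1.199  0.     2.704]
2740 [ 0.57160433 -0.24425349  0.04888356] [ 0.64220255 -0.19003481  0.06937608] [ 0.59120505 -0.23259745  0.06528338]
[ 0.61378133 -0.23635085  0.17432476]
```

>>> {"fn": "carry_out", "kwargs": {
  "increments": [
    [[-0.136,-0.469,0,0,0,-0.125],[-0.136,-0.469,0.088,0,0,-0.125],[-0.136,-0.469,0.088,0,0,-0.125],[-0.136,-0.469,0.088,0,0,-0.125],[-0.136,-0.469,0.088,0,0,-0.125]]
  ]
}}

```text
clock: 8.0
tcp_pos: [0.5529, 0.0065, 0.1223]
orientation: [-0.002, 0.932, 0.362, -0.002]
wrist_force: [-0.1, 0.1, -0.7]
finger_gap: 0.043
grip_force: 0.0
```

>>> {"fn": "carry_out", "kwargs": {
  "increments": [
    [[0,0,0,0,0,-0.125],[0,0,0,0,0,-0.125],[0,0,0,0,0,-0.125],[0,0,0,0,0,-0.125],[0,0,0,0,0,-0.125]]
  ]
}}

```text
clock: 8.62
tcp_pos: [0.5564, 0.0014, 0.1241]
orientation: [0.0, 0.726, 0.688, -0.0]
wrist_force: [0.3, 0.2, -0.1]
finger_gap: 0.0427
grip_force: 0.0
```

Run:
```python
from h import *
c=cam("wrist");P=cloud(c);cv2.imwrite("pics/w4.png",c["frame"]); T=pose();print(T.round(4))
m=(P[...,2]>.0805)&(P[...,2]<.095)&(abs(P[...,1])<.06)&(P[...,0]<.6)&(P[...,0]>.5)
q=P[m];print(m.sum(),q.min(0),q.max(0),q.mean(0),cv2.minAreaRect(q[:,:2].astype(np.float32)))
d=T[:3,:3].T@(q.mean(0)-T[:3,3]);print("fin top in tool",d)
```

```text
[[ 5.380e-02  9.986e-01 -1.000e-04  5.563e-01]
 [ 9.986e-01 -5.380e-02 -1.000e-04  1.500e-03]
 [-1.000e-04 -1.000e-04 -1.000e+00  1.241e-01]
 [ 0.000e+00  0.000e+00  0.000e+00  1.000e+00]]
2386 [ 0.5503904  -0.02922538  0.08069243] [0.56495    0.03062154 0.08773352] [0.55771367 0.00301709 0.08537121] ((0.5575524568557739, 0.0006457865238189697), (0.05977754667401314, 0.01199391670525074), 86.76232147216797)
fin top in tool [0.00159449 0.00131819 0.03870005]
```

View pics/w4.png

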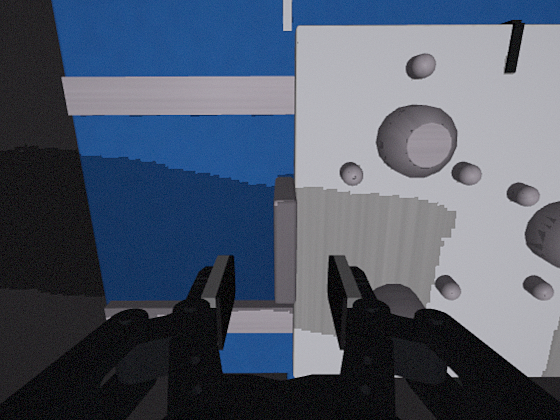

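The fin (285,240) sits between the fingers. The white mark (287,15) and the black line (514,45) are both visible. Gripping and drawing.

>>> {"fn": "carry_out", "kwargs": {
  "increments": [
    [[0,0.0026,0.04,0,0,0],[0,0.0026,0.08,0,0,0],[0,0.0026,0.1,0,0,0],[0,0.0026,0.1,0,0,0]]
  ]
}}

```text
clock: 9.18
tcp_pos: [0.5569, 0.002, 0.0736]
orientation: [-0.001, 0.726, 0.688, -0.001]
wrist_force: [0.1, 0.4, 0.8]
finger_gap: 0.0428
grip_force: 0.0
```

>>> {"fn": "carry_out", "kwargs": {
  "increments": [
    [[0,0,0,0,0,0],[0,0,0,0,0,0],[0,0,0,0,0,0]]
  ],
  "jaw": 1,
  "squeeze": 60
}}

```text
clock: 9.55
tcp_pos: [0.5583, 0.0019, 0.0753]
orientation: [0.001, 0.725, 0.688, 0.001]
wrist_force: [1.3, -0.2, 4.1]
finger_gap: 0.0113
grip_force: 59.3
```

>>> {"fn": "carry_out", "kwargs": {
  "increments": [
    [[0,-0.05,0,0,0,0],[0,-0.1,0,0,0,0],[0,-0.15,0,0,0,0],[0,-0.2,0,0,0,0],[0,-0.236,0,0,0,0]]
  ]
}}

```text
clock: 10.18
tcp_pos: [0.4409, 0.0079, 0.0753]
orientation: [0.002, 0.725, 0.688, 0.001]
wrist_force: [4.7, -1.0, 0.0]
finger_gap: 0.0111
grip_force: 64.1
```

>>> {"fn": "carry_out", "kwargs": {
  "increments": [
    [[0,0,0,0,0,0],[0,0,0,0,0,0]]
  ]
}}

```text
clock: 10.42
tcp_pos: [0.439, 0.008, 0.0752]
orientation: [0.0, 0.726, 0.688, -0.001]
wrist_force: [-5.0, -1.5, 9.4]
finger_gap: 0.011
grip_force: 65.7
```

Run:
```python
from h import *
c=cam("wrist");cv2.imwrite("pics/w5.png",c["frame"]);np.savez("w5.npz",**c);print(env.get_state()["wrist_force"],pose()[:3,3].round(4))
```

```text
[-4.02232543 -1.77555567  8.81640625] [0.4391 0.008  0.0752]
```

View pics/w5.png

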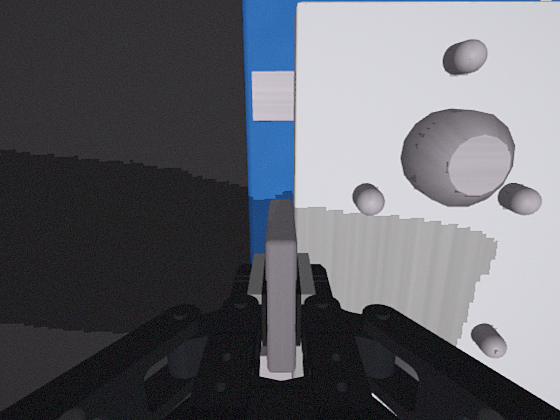

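>>> {"fn": "carry_out", "kwargs": {
  "increments": [
    [[0,0,0,0,0,0],[0,0,0,0,0,0],[0,0,-0.1,0,0,0],[0.02,0.08,-0.2,0,0,0],[0.05,0.16,-0.3,0,0,0]]
  ],
  "jaw": 0.5
}}

```text
clock: 11.1
tcp_pos: [0.5181, 0.028, 0.2217]
orientation: [0.0, 0.726, 0.688, 0.0]
wrist_force: [0.9, -0.8, -0.3]
finger_gap: 0.0431
grip_force: 0.0
```

>>> {"fn": "carry_out", "kwargs": {
  "increments": [
    [[0,0,0,0,0,0],[0,0,0,0,0,0]]
  ]
}}

```text
clock: 11.35
tcp_pos: [0.5167, 0.0281, 0.2191]
orientation: [-0.001, 0.725, 0.688, -0.001]
wrist_force: [-0.2, -0.1, 0.1]
finger_gap: 0.0427
grip_force: 0.0
```

Run:
```python
from h import *
c=cam("wrist");cv2.imwrite("pics/w6.png",c["frame"]);np.savez("w6.npz",**c);print(pose()[:3,3].round(4))
```

```text
[0.5158 0.0281 0.2185]
```

View pics/w6.png

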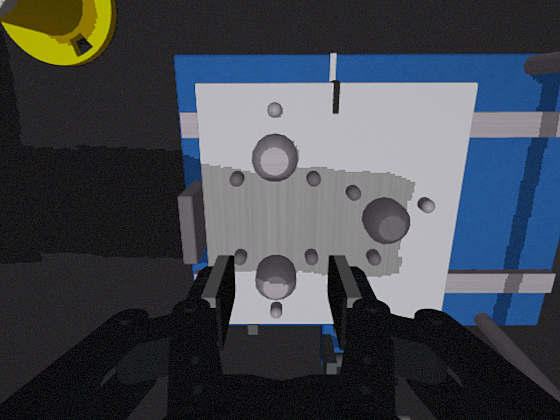

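White mark (333,67), black line (336,97): nearly aligned. Checking in 3D and fitting the hubs.

```bash
cat >> h.py <<'E'
def comp(P,zlo,zhi,box,amin=8):
    m=((P[...,2]>zlo)&(P[...,2]<zhi)&(P[...,0]>box[0])&(P[...,0]<box[1])&(P[...,1]>box[2])&(P[...,1]<box[3])).astype(np.uint8)
    n,l,s,ce=cv2.connectedComponentsWithStats(m,connectivity=4)
    return [(P[l==i].mean(0),s[i,4],ce[i]) for i in range(1,n) if s[i,4]>=amin]
E
python3 - <<'E'
from h import *
c=dict(np.load("w6.npz"));P=cloud(c);g=c["frame"].min(-1).astype(int);b=c["frame"].astype(int)
m=np.zeros_like(g,bool);m[84:112,325:348]=g[84:112,325:348]<80
l=P[m].mean(0); m2=np.zeros_like(m);m2[54:80,322:345]=b[54:80,322:345,2]>130
k=P[m2].mean(0);print("line",l,m.sum(),"mark",k,m2.sum());d=l-k;print("frame dx",d[0]*.9986-d[1]*.0524)
B=(.43,.68,-.13,.14)
for p,a,u in comp(P,.0762,.09,B,30): print("hub",p.round(4),a,u.round())
for p,a,u in comp(P,.0615,.0672,B,25): print("stud",p.round(4),a,u.round())
E
```

```text
line [0.56438171 0.10336422 0.05264757] 160 mark [nan nan nan] 162
frame dx nan
hub [0.5119 0.059  0.0784] 819 [274. 161.]
hub [0.4394 0.0087 0.0846] 1188 [188. 228.]
hub [ 0.6051 -0.0013  0.0783] 673 [390. 227.]
hub [ 0.5062 -0.0518  0.0784] 575 [275. 286.]
stud [0.5139 0.0968 0.064 ] 167 [274. 110.]
stud [0.4783 0.0419 0.064 ] 132 [235. 180.]
stud [0.5434 0.0384 0.064 ] 136 [313. 180.]
stud [0.4433 0.0314 0.0643] 52 [195. 194.]
stud [0.5773 0.0243 0.064 ] 136 [354. 194.]
stud [0.5965 0.0106 0.0644] 106 [376. 209.]
stud [0.6413 0.0098 0.064 ] 124 [428. 207.]
stud [ 4.437e-01 -4.000e-04  6.430e-02] 71 [200. 229.]
stud [ 0.4747 -0.0314  0.0641] 107 [239. 259.]
stud [ 0.5399 -0.0347  0.064 ] 109 [311. 259.]
stud [ 0.5968 -0.0382  0.0641] 109 [375. 260.]
stud [ 0.5094 -0.037   0.0642] 96 [278. 263.]
stud [ 0.5043 -0.0895  0.0639] 98 [275. 313.]
```

>>> {"fn": "carry_out", "kwargs": {
  "increments": [
    [[-0.518,0.221,0,0,0,0.125],[-0.518,0.221,0,0,0,0.125],[-0.518,0.221,0,0,0,0.125],[-0.518,0.221,0,0,0,0.125],[-0.518,0.221,0.05,0,0,0.125]]
  ]
}}

```text
clock: 12.02
tcp_pos: [0.6141, -0.2401, 0.1945]
orientation: [0.001, 0.935, 0.356, 0.0]
wrist_force: [0.8, 0.2, -0.9]
finger_gap: 0.0426
grip_force: 0.0
```

>>> {"fn": "carry_out", "kwargs": {
  "increments": [
    [[0,0,0,0,0,0.125],[0,0,0,0,0,0.125],[0,0,0,0,0,0.125],[0,0,0,0,0,0.125],[0,0,0,0,0,0.125]]
  ]
}}

```text
clock: 12.65
tcp_pos: [0.6124, -0.236, 0.1933]
orientation: [-0.001, 1.0, -0.026, -0.002]
wrist_force: [-0.0, 0.6, -0.4]
finger_gap: 0.0425
grip_force: 0.0
```

Run:
```python
from h import *
c=dict(np.load("w6.npz"));P=cloud(c);b=c["frame"].astype(int)
m2=np.zeros(b.shape[:2],bool);m2[54:80,322:345]=b[54:80,322:345,2]>130
k=np.nanmedian(P[m2],0);l=np.array([.56438,.10336,.0526]);d=l-k;print("mark",k,"frame dx",d[0]*.9986-d[1]*.0524)
c=cam("wrist");P=cloud(c);T=pose();print(T.round(4))
m=(P[...,1]<-.20)&(P[...,1]>-.27)&(P[...,0]<.70)&(P[...,0]>.608)&(P[...,2]>.04)&(P[...,2]<.07)
q=P[m];print(m.sum(),q.min(0),q.max(0),q.mean(0));print(T[:3,:3].T@(q.mean(0)-T[:3,3]))
```

```text
mark [0.56650896 0.12940473 0.02163976] frame dx -0.0007612335716737132
[[ 0.9986 -0.0527 -0.0027  0.6127]
 [-0.0527 -0.9986  0.0013 -0.2361]
 [-0.0028 -0.0012 -1.      0.1936]
 [ 0.      0.      0.      1.    ]]
815 [ 0.60804227 -0.24407421  0.05554586] [ 0.64202014 -0.22925254  0.06990603] [ 0.62586413 -0.23682169  0.06608477]
[0.01351312 0.00019144 0.12748005]
```

>>> {"fn": "carry_out", "kwargs": {
  "increments": [
    [[0,0,0.1,0,0,0],[0,0,0.2,0,0,0],[0,0,0.25,0,0,0],[0,0,0.27,0,0,0],[0,0,0.27,0,0,0]]
  ]
}}

```text
clock: 13.32
tcp_pos: [0.6137, -0.2364, 0.0597]
orientation: [-0.0, 1.0, -0.026, -0.001]
wrist_force: [0.3, 0.4, 0.3]
finger_gap: 0.0426
grip_force: 0.0
```

>>> {"fn": "carry_out", "kwargs": {
  "increments": [
    [[0,0,0,0,0,0],[0,0,0,0,0,0],[0,0,0,0,0,0],[0,0,0,0,0,0]]
  ],
  "jaw": 1,
  "squeeze": 40
}}

```text
clock: 13.82
tcp_pos: [0.6151, -0.2375, 0.0615]
orientation: [0.001, 1.0, -0.026, 0.001]
wrist_force: [0.3, -3.3, 5.0]
finger_gap: 0.0123
grip_force: 39.1
```

>>> {"fn": "carry_out", "kwargs": {
  "increments": [
    [[0,-0.0085,-0.0318,0,0,0],[0,-0.0221,-0.0586,0,0,0],[0,-0.0407,-0.082,0,0,0],[0,-0.0636,-0.1013,0,0,0],[0,-0.09,-0.1157,0,0,0]]
  ]
}}

```text
clock: 14.45
tcp_pos: [0.6174, -0.1983, 0.1216]
orientation: [0.007, 1.0, -0.028, 0.002]
wrist_force: [-6.4, -17.7, 16.0]
finger_gap: 0.0125
grip_force: 39.1
```

>>> {"fn": "carry_out", "kwargs": {
  "increments": [
    [[0,-0.0213,-0.0072,0,0,0],[0,-0.0434,-0.0111,0,0,0],[0,-0.0584,-0.0118,0,0,0],[0,-0.064,-0.0118,0,0,0],[0,-0.064,-0.0118,0,0,0]]
  ]
}}

```text
clock: 15.08
tcp_pos: [0.6196, -0.1633, 0.1278]
orientation: [0.004, 1.0, -0.027, 0.002]
wrist_force: [-3.0, -10.3, 16.5]
finger_gap: 0.0122
grip_force: 42.1
```

>>> {"fn": "carry_out", "kwargs": {
  "increments": [
    [[0,-0.008,0.008,0,0,0],[0,-0.008,0.008,0,0,0],[0,-0.008,0.008,0,0,0]]
  ]
}}

```text
clock: 15.45
tcp_pos: [0.6199, -0.1629, 0.1275]
orientation: [0.008, 1.0, -0.028, 0.004]
wrist_force: [-11.3, -17.7, 31.5]
finger_gap: 0.0123
grip_force: 43.9
```

>>> {"fn": "carry_out", "kwargs": {
  "increments": [
    [[0,0.008,0,0,0,0],[0,0.008,0,0,0,0],[0,0.008,-0.06,0,0,0],[0,0.008,-0.15,0,0,0],[0,0.008,-0.2,0,0,0]]
  ],
  "jaw": 0.5
}}

```text
clock: 16.08
tcp_pos: [0.6184, -0.1585, 0.2207]
orientation: [-0.0, 1.0, -0.026, -0.0]
wrist_force: [1.2, -0.0, 0.2]
finger_gap: 0.0429
grip_force: 0.0
```

Run:
```python
from h import *
c=cam("wrist");P=cloud(c);T=pose();print(T[:3,3].round(4))
m=(P[...,2]>.112)&(P[...,2]<.14)&(P[...,1]<-.12)&(P[...,1]>-.2)&(P[...,0]<.68)&(P[...,0]>.608)
q=P[m];print(m.sum(),q.min(0),q.max(0),q.mean(0),np.median(q,0))
# bar side faces: lowest/hinge for upright check
c=cam("top");P=cloud(c);np.savez("top1.npz",**c)
for zl,zh in((.06,.1),(.1,.14)):
  m=(P[...,2]>zl)&(P[...,2]<zh)&(P[...,1]<-.13)&(P[...,1]>-.28)&(P[...,0]<.68)&(P[...,0]>.56);print(m.sum(),P[m].mean(0) if m.any() else 0)
for n in("top","scene"):
  if n=="scene": cam(n)
  for d in env.find_in(n,"pot0")[:8]: print(n,np.round(d["position"],3),round(d["score"],2))
```

```text
[ 0.6194 -0.1589  0.2238]
1186 [ 0.60801734 -0.17024976  0.11901935] [ 0.64583915 -0.15508576  0.13238233] [ 0.62790242 -0.16279131  0.12872238] [ 0.62813037 -0.16281536  0.12936671]
0 0
0 0
top [0.362 0.494 0.009] 0.94
top [0.61  0.294 0.006] 0.92
top [0.304 0.345 0.014] 0.89
top [0.343 0.18  0.011] 0.67
top [0.463 0.312 0.01 ] 0.61
top [ 0.416 -0.3    0.093] 0.57
top [0.639 0.016 0.054] 0.15
scene [ 0.444 -0.292  0.021] 0.92
scene [0.637 0.298 0.028] 0.9
scene [0.346 0.185 0.032] 0.81
scene [0.32  0.344 0.035] 0.61
scene [0.377 0.497 0.034] 0.59
scene [0.488 0.315 0.033] 0.58
```

>>> {"fn": "carry_out", "kwargs": {
  "increments": [
    [[-0.4,0.22,-0.16,0,0,0],[-0.52,0.286,-0.212,0,0,0],[-0.52,0.286,-0.212,0,0,0],[-0.52,0.286,-0.212,0,0,0],[-0.52,0.286,-0.212,0,0,0]]
  ],
  "jaw": 0
}}

```text
clock: 16.95
tcp_pos: [0.3512, -0.2874, 0.3236]
orientation: [-0.001, 1.0, -0.026, -0.001]
wrist_force: [0.7, -0.4, -0.2]
finger_gap: 0.0853
grip_force: 0.0
```

>>> {"fn": "carry_out", "kwargs": {
  "increments": [
    [[0,0,0,0,0,0],[0,0,0,0,0,0]]
  ]
}}

```text
clock: 17.2
tcp_pos: [0.3529, -0.2874, 0.3236]
orientation: [-0.001, 1.0, -0.027, -0.001]
wrist_force: [0.3, -0.3, -0.5]
finger_gap: 0.0853
grip_force: 0.0
```

```bash
cat >> h.py <<'E'
from scipy.optimize import least_squares
def pot(c,g,zb=0.0,save=None):
    """fit pot near guess g: centre from flange rim + lid circle, hole angle from low points on the 38 mm ring"""
    P=cloud(c); g=np.array(g,float); 
    for _ in range(3):
        r=np.hypot(P[...,0]-g[0],P[...,1]-g[1]); fl=(abs(P[...,2]-zb-.01)<.004)&(r<.06)
        lid=(P[...,2]>zb+.086)&(P[...,2]<zb+.105)&(r<.045)
        lc,lr=cv2.minEnclosingCircle(P[lid][:,:2].astype(np.float32))
        K=fl.astype(np.uint8); cs,_h=cv2.findContours(K,cv2.RETR_EXTERNAL,cv2.CHAIN_APPROX_NONE)
        e=np.concatenate(cs)[:,0]; E=P[e[:,1],e[:,0]][:,:2]; re=np.hypot(*(E-g).T); E=E[(re>.043)]
        f=least_squares(lambda p:np.hypot(E[:,0]-p[0],E[:,1]-p[1])-p[2],[*g,.05],loss="soft_l1",f_scale=.001)
        g=f.x[:2]
    # sample the ring by projecting into the image
    b=c["frame"].max(-1).astype(float); sc=np.zeros(1200)
    th=np.arange(1200)*2*np.pi/1200
    for rr in (.038,.040,.042,.044):
        X=np.stack([g[0]+rr*np.cos(th),g[1]+rr*np.sin(th),np.full(1200,zb+.0095)],-1)
        uv=np.array([proj(c,x) for x in X]); I=cv2.remap(b.astype(np.float32),uv[:,0].astype(np.float32)[None],uv[:,1].astype(np.float32)[None],1)[0]
        sc+=(I<.62*np.median(I))
    sm=[]
    w=abs((th+np.pi)%(2*np.pi)-np.pi)<.0075/.041
    for k in range(400):
        s=sum(np.roll(w,k+400*j) for j in range(3)); sm.append((sc*s).sum()-(sc*np.clip(sum(np.roll(abs((th+np.pi)%(2*np.pi)-np.pi)<.0095/.041,k+400*j) for j in range(3))-s,0,1)).sum())
    sm=np.array(sm); k=np.where(sm>=.97*sm.max())[0]; z=np.exp(1j*k*2*np.pi/400); ang=(np.angle(z.mean())%(2*np.pi))/3
    runs=np.where(sc>=2)[0]*.3
    return g,f.x[2],lc,lr,np.degrees(ang),sm.max(),runs
E
cat > look.py <<'E'
import sys
from h import *
c=cam("wrist");T=pose();print(T.round(4)[:3])
g,r,lc,lr,a,s,runs=pot(c,[float(sys.argv[1]),float(sys.argv[2])]);print("flange",g.round(4),r.round(4),"lid",np.round(lc,4),round(lr,4),"ang",a.round(2),s)
seg=np.split(runs,np.where(np.diff(runs)>1)[0]+1);print([(round(x[0],1),round(x[-1],1)) for x in seg if len(x)>5])
cv2.imwrite(f"pics/{sys.argv[3]}.png",c["frame"]);np.savez(f"{sys.argv[3]}.npz",**c)
E
python3 look.py .43 -.288 pA
```

```text
[[ 0.9986 -0.052  -0.0013  0.3534]
 [-0.052  -0.9986  0.0021 -0.287 ]
 [-0.0014 -0.0021 -1.      0.3234]]
flange [ 0.427  -0.2893] 0.0495 lid [ 0.4269 -0.2893] 0.028 ang 91.35 719.0
[(np.float64(79.5), np.float64(102.0)), (np.float64(201.3), np.float64(222.9)), (np.float64(320.1), np.float64(341.4))]
```

View pics/pA.png

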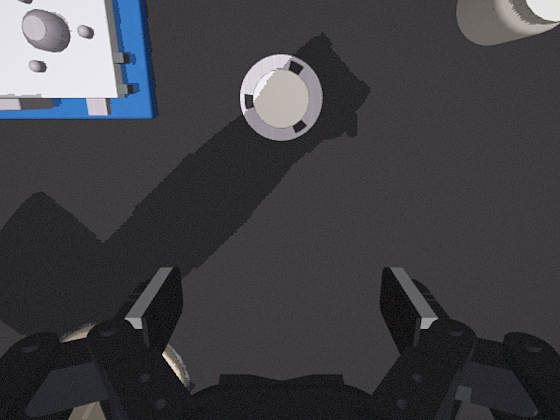

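Pot A at (281,97) fits well: flange radius 49.5 mm, and all three holes found at 91°. Hovering over it.

>>> {"fn": "carry_out", "kwargs": {
  "increments": [
    [[0.147,-0.003,0.2,0,0,0],[0.147,-0.003,0.347,0,0,0],[0.147,-0.003,0.347,0,0,0],[0.147,-0.003,0.347,0,0,0],[0.147,-0.003,0.347,0,0,0]]
  ]
}}

```text
clock: 17.88
tcp_pos: [0.4272, -0.2893, 0.1516]
orientation: [-0.0, 1.0, -0.025, -0.0]
wrist_force: [0.4, 0.5, 0.5]
finger_gap: 0.0853
grip_force: 0.0
```

Run:
```python
from h import *
import time
T=pose();print(T.round(4));d=T[:3,:3].T@(np.array([.427,-.2893,.072])-T[:3,3]);print("tool delta shares",(d/.5).round(4))
```

```text
[[ 9.987e-01 -5.050e-02 -1.000e-03  4.272e-01]
 [-5.050e-02 -9.987e-01  7.000e-04 -2.893e-01]
 [-1.000e-03 -7.000e-04 -1.000e+00  1.516e-01]
 [ 0.000e+00  0.000e+00  0.000e+00  1.000e+00]]
tool delta shares [-0.0002  0.0002  0.1593]
```

>>> {"fn": "carry_out", "kwargs": {
  "increments": [
    [[0,0,0.06,0,0,0],[0,0,0.12,0,0,0],[0,0,0.159,0,0,0],[0,0,0.159,0,0,0]]
  ]
}}

```text
clock: 18.38
tcp_pos: [0.427, -0.2904, 0.0732]
orientation: [0.0, 1.0, -0.026, 0.0]
wrist_force: [-0.4, 0.3, -0.1]
finger_gap: 0.0855
grip_force: 0.0
```

>>> {"fn": "carry_out", "kwargs": {
  "increments": [
    [[0,0,0,0,0,0],[0,0,0,0,0,0],[0,0,0,0,0,0],[0,0,0,0,0,0]]
  ],
  "jaw": 1,
  "squeeze": 80
}}

```text
clock: 18.88
tcp_pos: [0.428, -0.2911, 0.0742]
orientation: [0.001, 1.0, -0.026, 0.002]
wrist_force: [-0.5, 1.4, 7.9]
finger_gap: 0.055
grip_force: 84.0
```

>>> {"fn": "carry_out", "kwargs": {
  "increments": [
    [[0,0,-0.05,0,0,0],[0,0,-0.15,0,0,0],[0,0,-0.25,0,0,0],[0,0,-0.3,0,0,0],[0,0,-0.3,0,0,0]]
  ]
}}

```text
clock: 19.5
tcp_pos: [0.4277, -0.291, 0.2245]
orientation: [0.002, 1.0, -0.026, 0.002]
wrist_force: [0.1, -0.1, -4.0]
finger_gap: 0.0549
grip_force: 85.3
```

>>> {"fn": "carry_out", "kwargs": {
  "increments": [
    [[0.132,-0.486,0,0,0,-0.08],[0.132,-0.486,0,0,0,-0.08],[0.132,-0.486,0,0,0,-0.08],[0.132,-0.486,0,0,0,-0.08],[0.132,-0.486,0.03,0,0,-0.08]]
  ]
}}

```text
clock: 20.12
tcp_pos: [0.5059, -0.0468, 0.2059]
orientation: [-0.0, 0.974, 0.227, 0.0]
wrist_force: [-0.6, -0.1, -2.8]
finger_gap: 0.0544
grip_force: 86.1
```

>>> {"fn": "carry_out", "kwargs": {
  "increments": [
    [[0,0,0,0,0,-0.075],[0,0,0,0,0,-0.075],[0,0,0,0,0,-0.075],[0,0,0,0,0,-0.075],[0,0,0,0,0,-0.075]]
  ]
}}

```text
clock: 20.75
tcp_pos: [0.5047, -0.0513, 0.2059]
orientation: [-0.0, 0.896, 0.443, -0.001]
wrist_force: [0.3, -1.0, -2.5]
finger_gap: 0.0546
grip_force: 86.1
```

Run:
```python
from h import *
c=cam("wrist");T=pose();print(T.round(4)[:3],np.degrees(np.arctan2(T[1,0],T[0,0])));cv2.imwrite("pics/h1.png",c["frame"]);np.savez("h1.npz",**c)
d=T[:3,:3].T@(np.array([.5063,-.0519,.15])-T[:3,3]);print((d/.5).round(4))
```

```text
[[ 6.063e-01  7.952e-01 -1.200e-03  5.049e-01]
 [ 7.952e-01 -6.063e-01  1.000e-04 -5.120e-02]
 [-6.000e-04 -1.000e-03 -1.000e+00  2.062e-01]] 52.676309014419246
[0.0007 0.0032 0.1124]
```

View pics/h1.png

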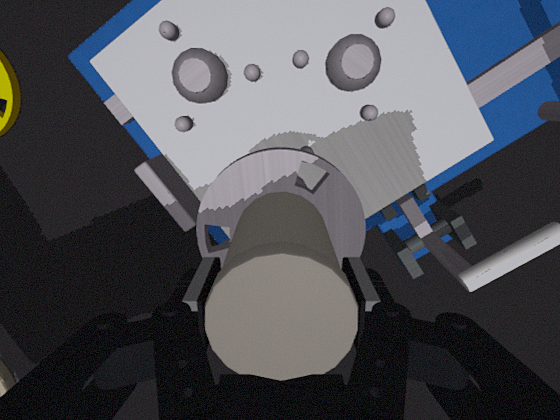

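```bash
cat > held.py <<'E'
import sys
from h import *
c=dict(np.load(sys.argv[1])); T=np.eye(4); 
Wc=np.eye(4);Wc[:3,:3]=c["R"].T;Wc[:3,3]=-c["R"].T@c["t"]; T=Wc@np.linalg.inv(c["T_tool_cam"])
P=cloud(c);Q=(P-T[:3,3])@T[:3,:3]   # tool coords
zz=Q[...,2]; r=np.hypot(Q[...,0],Q[...,1])
fl=(zz>.055)&(zz<.072)&(r<.065)&(Q[...,0]>-.01); print("flange z",np.median(zz[fl]),fl.sum())
zf=np.median(zz[fl]); fl=(abs(zz-zf)<.004)&(r<.065)&(Q[...,0]>0)
e=[];lab=fl.astype(np.uint8)
for u in range(180,400):
    v=np.where(fl[:,u])[0]
    if len(v): e.append(Q[v[0],u,:2])
e=np.array(e); f=least_squares(lambda p:np.hypot(e[:,0]-p[0],e[:,1]-p[1])-.05,[0,0],loss="soft_l1",f_scale=.0007); print("flange centre in tool",f.x.round(4),"cost",f.cost)
# holes: rays on the flange plane whose depth lies beyond
K=c["intrinsics"]; v,u=np.indices(zz.shape); d=np.stack([(u-K[0,2])/K[0,0],(v-K[1,2])/K[1,1],np.ones_like(u,float)],-1)@c["T_tool_cam"][:3,:3].T
o=c["T_tool_cam"][:3,3]; X=o+d*((zf-o[2])/d[...,2])[...,None]; rr=np.hypot(X[...,0]-f.x[0],X[...,1]-f.x[1])
h=((zz>zf+.006)|(zz<-9))&(rr<.0475)&(rr>.028)
n,l,s,ce=cv2.connectedComponentsWithStats(h.astype(np.uint8))
for i in range(1,n):
    if s[i,4]>40:
        x=X[l==i][:,:2]-f.x; b=cv2.minAreaRect(x.astype(np.float32)); a=np.degrees(np.arctan2(x[:,1],x[:,0]));print("hole",s[i,4],ce[i].round(),"rect c",np.round(b[0],4),np.round(b[1],4),"ang rect",round(np.degrees(np.arctan2(b[0][1],b[0][0])),2),"mid",((a.max()+a.min())/2).round(2),(a.max()-a.min()).round(1))
yaw=np.degrees(np.arctan2(T[1,0],T[0,0]));print("yaw",yaw,"world hole = yaw - ang; centre world",(T@[*f.x,0,1])[:3].round(4))
E
python3 held.py h1.npz
```

```text
flange z 0.06372665724016871 8918
flange centre in tool [ 0.0001 -0.0014] cost 1.1372524500789907e-06
hole 585 [309. 175.] rect c [0.0351 0.0159] [0.0141 0.0156] ang rect 24.3 mid 24.76 20.6
hole 458 [217. 236.] rect c [-0.0017 -0.037 ] [0.0133 0.0155] ang rect -92.64 mid -92.37 20.9
yaw 52.64785381935277 world hole = yaw - ang; centre world [ 0.5036 -0.0504  0.2059]
```

```bash
cat >> h.py <<'E'
S=np.array([[.5139,.0968],[.4783,.0419],[.5434,.0384],[.5773,.0243],[.6413,.0098],[.5968,-.0382],[.5043,-.0895],[.4747,-.0314],[.5399,-.0347]])
H=[S[0:3].mean(0),S[6:9].mean(0),S[3:6].mean(0)]
def trayfit(c,amin=25,tol=.012):
    P=cloud(c);M=[];D=[]
    for p,a,u in comp(P,.0615,.0672,(.43,.68,-.13,.14),amin):
        d=np.hypot(*(S-p[:2]).T);j=d.argmin()
        if d[j]<tol:M.append(S[j]);D.append(p[:2])
    M=np.array(M);D=np.array(D)
    f=least_squares(lambda q:((M-M.mean(0))@np.array([[np.cos(q[2]),np.sin(q[2])],[-np.sin(q[2]),np.cos(q[2])]])+M.mean(0)+q[:2]-D).ravel(),[0,0,0],loss="soft_l1",f_scale=.001)
    q=f.x;Rm=np.array([[np.cos(q[2]),np.sin(q[2])],[-np.sin(q[2]),np.cos(q[2])]])
    return [(h-M.mean(0))@Rm+M.mean(0)+q[:2] for h in H],np.degrees(q[2]),len(M),np.abs(f.fun).max()
E
python3 - <<'E'
from h import *
c=dict(np.load("h1.npz"));print(trayfit(c))
c=dict(np.load("w1.npz"));P=cloud(c)
E
```

```text
([array([0.51225676, 0.05845086]), array([ 0.50696066, -0.05246239]), array([ 0.6056705 , -0.00172142])], np.float64(0.1397813102753259), 7, np.float64(0.0029917498508758023))
```

>>> {"fn": "carry_out", "kwargs": {
  "increments": [
    [[0,0.008,0.04,0,0,0],[0,0.008,0.08,0,0,0],[0,0.008,0.1,0,0,0],[0,0.008,0.1,0,0,0],[0,0.008,0.1,0,0,0]]
  ]
}}

```text
clock: 21.42
tcp_pos: [0.509, -0.0534, 0.1576]
orientation: [0.0, 0.896, 0.444, 0.0]
wrist_force: [0.3, 0.1, -2.9]
finger_gap: 0.0546
grip_force: 86.1
```

>>> {"fn": "carry_out", "kwargs": {
  "increments": [
    [[0,0,0.012,0,0,0],[0,0,0.024,0,0,0],[0,0,0.028,0,0,0],[0,0,0.028,0,0,0]]
  ]
}}

```text
clock: 21.92
tcp_pos: [0.5083, -0.0532, 0.1426]
orientation: [-0.0, 0.896, 0.445, -0.0]
wrist_force: [-0.1, -0.6, -3.2]
finger_gap: 0.0544
grip_force: 86.1
```

>>> {"fn": "carry_out", "kwargs": {
  "increments": [
    [[0,0,0.008,0,0,0],[0,0,0.016,0,0,0],[0,0,0.024,0,0,0],[0,0,0.03,0,0,0],[0,0,0.032,0,0,0]]
  ]
}}

```text
clock: 22.55
tcp_pos: [0.5084, -0.0532, 0.1266]
orientation: [-0.0, 0.896, 0.445, -0.0]
wrist_force: [0.1, -0.8, -3.1]
finger_gap: 0.054
grip_force: 86.1
```

>>> {"fn": "carry_out", "kwargs": {
  "increments": [
    [[0,0,0.004,0,0,0],[0,0,0.008,0,0,0],[0,0,0.008,0,0,0]]
  ]
}}

```text
clock: 22.92
tcp_pos: [0.5091, -0.0534, 0.1243]
orientation: [0.001, 0.896, 0.445, 0.001]
wrist_force: [-2.0, -0.3, 5.0]
finger_gap: 0.0545
grip_force: 87.0
```

>>> {"fn": "carry_out", "kwargs": {
  "increments": [
    [[0,0,0,0,0,0],[0,0,0,0,0,0],[0,0,0,0,0,0],[0,0,-0.08,0,0,0],[0,0,-0.16,0,0,0]]
  ],
  "jaw": 0.1
}}

```text
clock: 23.55
tcp_pos: [0.5081, -0.0531, 0.2033]
orientation: [-0.001, 0.896, 0.445, -0.001]
wrist_force: [0.0, -0.8, -0.2]
finger_gap: 0.0769
grip_force: 0.0
```

>>> {"fn": "carry_out", "kwargs": {
  "increments": [
    [[0,0,-0.1,0,0,0],[0,0,-0.2,0,0,0],[0,0,-0.25,0,0,0],[0,0,-0.25,0,0,0]]
  ]
}}

```text
clock: 24.05
tcp_pos: [0.5096, -0.0535, 0.33]
orientation: [0.002, 0.896, 0.445, 0.002]
wrist_force: [0.2, -0.7, -0.5]
finger_gap: 0.0768
grip_force: 0.0
```

Run:
```python
from h import *
c=cam("wrist");P=cloud(c);T=pose();print(T.round(4)[:3]);r=np.hypot(P[...,0]-.507,P[...,1]+.0525)
for n,m in(("flange",(r<.048)&(r>.033)&(P[...,2]<.09)&(P[...,2]>.04)),("lid",(r<.022))): print(n,m.sum(),np.nanpercentile(P[m][:,2],[10,50,90]).round(4))
c=cam("top")
P=cloud(c)
for d in env.find_in("top","pot0")[:7]: print(np.round(d["position"],3),round(d["score"],2),proj(c,d["position"]).round())
b=P[150:260,130:215].reshape(-1,3);b=b[(b[:,2]>.085)&(b[:,2]<.105)];
import cv2
l=cv2.kmeans(b[:,:2].astype(np.float32),2,None,(3,50,1e-5),5,0);print(l[2],len(b),b.mean(0))
```

```text
[[ 6.047e-01  7.965e-01  1.400e-03  5.089e-01]
 [ 7.965e-01 -6.047e-01 -5.000e-04 -5.330e-02]
 [ 5.000e-04  1.400e-03 -1.000e+00  3.282e-01]]
flange 1919 [0.0593 0.0607 0.0621]
lid 7789 [0.1456 0.3907 0.3965]
[0.305 0.342 0.012] 0.86 [166. 291.]
[0.464 0.315 0.011] 0.78 [176. 237.]
[0.326 0.185 0.011] 0.73 [219. 283.]
[0.611 0.297 0.008] 0.72 [183. 189.]
[0.364 0.495 0.01 ] 0.64 [115. 272.]
[[0.46694615 0.3224034 ]
 [0.61704385 0.30398035]] 610 [0.54051863 0.31337311 0.09390496]
```

>>> {"fn": "carry_out", "kwargs": {
  "increments": [
    [[0.393,-0.521,0,0,0,0],[0.393,-0.521,0,0,0,0],[0.393,-0.521,0,0,0,0],[0.393,-0.521,0,0,0,0],[0.393,-0.521,0,0,0,0]]
  ],
  "jaw": 0
}}

```text
clock: 24.82
tcp_pos: [0.4222, 0.249, 0.3262]
orientation: [-0.0, 0.896, 0.444, -0.001]
wrist_force: [1.2, 0.2, -0.1]
finger_gap: 0.0854
grip_force: 0.0
```

>>> {"fn": "carry_out", "kwargs": {
  "increments": [
    [[0.02,-0.027,0,0,0,0],[0.02,-0.027,0,0,0,0],[0.02,-0.027,0,0,0,0]]
  ]
}}

```text
clock: 25.2
tcp_pos: [0.4191, 0.2625, 0.3272]
orientation: [0.0, 0.896, 0.444, -0.001]
wrist_force: [-0.2, -0.0, 0.8]
finger_gap: 0.0856
grip_force: 0.0
```

```bash
python3 look.py .467 .322 pB
python3 - <<'E'
from h import *
c=dict(np.load("pB.npz"));r=pot(c,[.617,.304]);print([np.round(x,4) for x in r[:6]])
E
```

```text
[[ 6.063e-01  7.952e-01 -7.000e-04  4.193e-01]
 [ 7.952e-01 -6.063e-01 -8.000e-04  2.623e-01]
 [-1.100e-03 -0.000e+00 -1.000e+00  3.274e-01]]
flange [0.4672 0.3234] 0.0494 lid [0.4673 0.3235] 0.028 ang 84.0 766.0
[(np.float64(72.6), np.float64(94.2)), (np.float64(193.5), np.float64(215.1)), (np.float64(312.6), np.float64(335.4))]
[array([0.6171, 0.3045]), np.float64(0.0493), array([0.6174, 0.3042]), np.float64(0.028), np.float64(94.05), np.float64(403.0)]
```

View pics/pB.png

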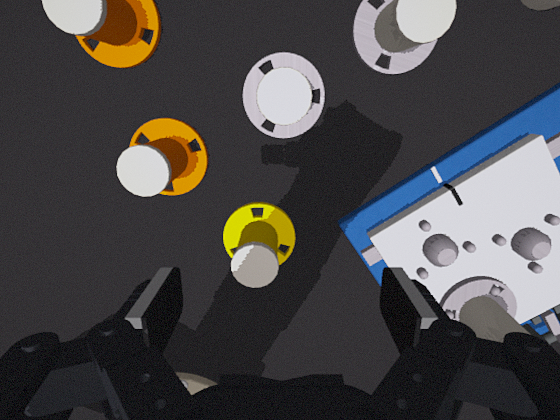

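Pot B at (284,95) is a grey-flanged pot with holes at 83.9°. The neighbouring yellow and orange ones are decoys. Picking pot B.

>>> {"fn": "carry_out", "kwargs": {
  "increments": [
    [[0.155,0.005,0.1,0,0,0],[0.155,0.005,0.22,0,0,0],[0.155,0.005,0.34,0,0,0],[0.155,0.005,0.355,0,0,0],[0.155,0.005,0.355,0,0,0]]
  ]
}}

```text
clock: 25.88
tcp_pos: [0.4671, 0.3217, 0.1481]
orientation: [0.0, 0.896, 0.443, -0.003]
wrist_force: [0.9, 0.7, 1.3]
finger_gap: 0.0851
grip_force: 0.0
```

>>> {"fn": "carry_out", "kwargs": {
  "increments": [
    [[0,0,0.06,0,0,0],[0,0,0.12,0,0,0],[0,0,0.154,0,0,0],[0,0,0.154,0,0,0]]
  ]
}}

```text
clock: 26.38
tcp_pos: [0.4684, 0.323, 0.074]
orientation: [0.0, 0.896, 0.444, 0.0]
wrist_force: [0.7, -0.2, -0.5]
finger_gap: 0.0852
grip_force: 0.0
```

>>> {"fn": "carry_out", "kwargs": {
  "increments": [
    [[0,0,0,0,0,0],[0,0,0,0,0,0],[0,0,0,0,0,0],[0,0,0,0,0,0]]
  ],
  "jaw": 1,
  "squeeze": 80
}}

```text
clock: 26.88
tcp_pos: [0.4694, 0.3242, 0.0756]
orientation: [0.0, 0.896, 0.444, 0.002]
wrist_force: [0.8, -2.0, 6.8]
finger_gap: 0.0544
grip_force: 83.5
```

>>> {"fn": "carry_out", "kwargs": {
  "increments": [
    [[0,0,-0.05,0,0,0],[0,0,-0.15,0,0,0],[0,0,-0.25,0,0,0],[0,0,-0.32,0,0,0],[0,0,-0.32,0,0,0]]
  ]
}}

```text
clock: 27.5
tcp_pos: [0.4693, 0.3247, 0.2368]
orientation: [0.0, 0.896, 0.445, 0.003]
wrist_force: [0.4, -0.3, -3.6]
finger_gap: 0.0545
grip_force: 85.8
```

Run:
```python
from h import *
T=pose();print(T.round(4)[:3]);d=T[:3,:3].T@(np.array([.6057,-.0014,.23])-T[:3,3]);print((d/.5).round(3))
```

```text
[[ 0.6046  0.7965  0.0059  0.4693]
 [ 0.7965 -0.6046  0.0029  0.3247]
 [ 0.0058  0.0029 -1.      0.2368]]
[-0.355  0.612  0.013]
```

>>> {"fn": "carry_out", "kwargs": {
  "increments": [
    [[-0.284,0.49,0,0,0,0],[-0.284,0.49,0,0,0,0],[-0.284,0.49,0,0,0,0],[-0.284,0.49,0,0,0,0],[-0.284,0.49,0,0,0,0]]
  ]
}}

```text
clock: 28.12
tcp_pos: [0.577, 0.0595, 0.231]
orientation: [-0.0, 0.896, 0.443, -0.001]
wrist_force: [-0.2, 1.0, -4.3]
finger_gap: 0.0547
grip_force: 86.3
```

>>> {"fn": "carry_out", "kwargs": {
  "increments": [
    [[-0.071,0.122,0.02,0,0,-0.074],[-0.071,0.122,0.04,0,0,-0.074],[-0.071,0.122,0.06,0,0,-0.074],[-0.071,0.122,0.06,0,0,-0.074],[-0.071,0.122,0.06,0,0,-0.074]]
  ]
}}

```text
clock: 28.75
tcp_pos: [0.6036, -0.0023, 0.2026]
orientation: [-0.001, 0.77, 0.638, -0.001]
wrist_force: [-0.4, -0.6, -4.0]
finger_gap: 0.0545
grip_force: 86.5
```

>>> {"fn": "carry_out", "kwargs": {
  "increments": [
    [[0,0,0,0,0,-0.074],[0,0,0,0,0,-0.074],[0,0,0,0,0,-0.074],[0,0,0,0,0,-0.074],[0,0,0,0,0,-0.074]]
  ]
}}

```text
clock: 29.38
tcp_pos: [0.6042, -0.0023, 0.2037]
orientation: [0.0, 0.602, 0.799, 0.0]
wrist_force: [0.3, 1.2, -3.9]
finger_gap: 0.0546
grip_force: 86.5
```

```bash
python3 - <<'E'
from h import *
s=env.get_state();print(s["finger_gap"],s["grip_force"])
c=cam("wrist");cv2.imwrite("pics/h2.png",c["frame"]);np.savez("h2.npz",**c);print(pose().round(4)[:3]);print(trayfit(c))
E
python3 held.py h2.npz
```

```text
0.05458818434548393 86.54240012168884
[[-2.757e-01  9.613e-01  3.000e-04  6.042e-01]
 [ 9.613e-01  2.757e-01 -2.000e-04 -2.400e-03]
 [-2.000e-04  2.000e-04 -1.000e+00  2.036e-01]]
([array([0.51312052, 0.05865162]), array([ 0.50724506, -0.05223244]), array([ 0.60621863, -0.00200785])], np.float64(-0.15954592286681063), 5, np.float64(0.0011426447153268793))
flange z 0.06497697687469314 8678
flange centre in tool [-0.0011 -0.0005] cost 1.0322127826965466e-06
hole 567 [246. 181.] rect c [ 0.0333 -0.0191] [0.0155 0.0142] ang rect -29.88 mid -30.4 20.6
hole 460 [343. 233.] rect c [0.0017 0.0374] [0.0141 0.0148] ang rect 87.47 mid 87.58 20.8
yaw 105.98406074253757 world hole = yaw - ang; centre world [ 0.604  -0.0035  0.2037]
```

>>> {"fn": "carry_out", "kwargs": {
  "increments": [
    [[0.0017,0.005,0.04,0,0,0],[0.0017,0.005,0.08,0,0,0],[0.0017,0.005,0.09,0,0,0],[0.0017,0.005,0.09,0,0,0],[0.0017,0.005,0.09,0,0,0]]
  ]
}}

```text
clock: 30.05
tcp_pos: [0.6069, -0.0012, 0.1594]
orientation: [0.001, 0.601, 0.799, 0.0]
wrist_force: [-0.5, 1.2, -3.2]
finger_gap: 0.0545
grip_force: 86.6
```

>>> {"fn": "carry_out", "kwargs": {
  "increments": [
    [[0,0,0.012,0,0,0],[0,0,0.024,0,0,0],[0,0,0.032,0,0,0],[0,0,0.032,0,0,0]]
  ]
}}

```text
clock: 30.55
tcp_pos: [0.6059, -0.001, 0.1417]
orientation: [-0.001, 0.601, 0.799, -0.0]
wrist_force: [-0.2, -0.5, -2.5]
finger_gap: 0.0547
grip_force: 86.6
```

>>> {"fn": "carry_out", "kwargs": {
  "increments": [
    [[0,0,0.008,0,0,0],[0,0,0.016,0,0,0],[0,0,0.024,0,0,0],[0,0,0.03,0,0,0],[0,0,0.032,0,0,0]]
  ]
}}

```text
clock: 31.18
tcp_pos: [0.6062, -0.0011, 0.1261]
orientation: [-0.0, 0.601, 0.799, -0.0]
wrist_force: [-0.4, 0.0, -3.9]
finger_gap: 0.0546
grip_force: 86.6
```

>>> {"fn": "carry_out", "kwargs": {
  "increments": [
    [[0,0,0.004,0,0,0],[0,0,0.008,0,0,0],[0,0,0.008,0,0,0]]
  ]
}}

```text
clock: 31.55
tcp_pos: [0.6072, -0.0013, 0.1255]
orientation: [0.002, 0.601, 0.799, 0.001]
wrist_force: [-2.7, -0.3, 11.4]
finger_gap: 0.0542
grip_force: 88.6
```

>>> {"fn": "carry_out", "kwargs": {
  "increments": [
    [[0,0,0,0,0,0],[0,0,0,0,0,0],[0,0,0,0,0,0],[0,0,-0.08,0,0,0],[0,0,-0.16,0,0,0]]
  ],
  "jaw": 0.1
}}

```text
clock: 32.17
tcp_pos: [0.6058, -0.001, 0.2024]
orientation: [-0.001, 0.601, 0.799, -0.001]
wrist_force: [0.1, -0.2, 0.5]
finger_gap: 0.0769
grip_force: 0.0
```

>>> {"fn": "carry_out", "kwargs": {
  "increments": [
    [[0,0,-0.12,0,0,0],[0.12,0.05,-0.24,0,0,0],[0.24,0.1,-0.24,0,0,0],[0.36,0.15,-0.24,0,0,0],[0.426,0.189,-0.24,0,0,0]]
  ]
}}

```text
clock: 32.8
tcp_pos: [0.6381, 0.2305, 0.3231]
orientation: [0.001, 0.601, 0.799, 0.001]
wrist_force: [1.6, -0.2, -0.5]
finger_gap: 0.0766
grip_force: 0.0
```

>>> {"fn": "carry_out", "kwargs": {
  "increments": [
    [[0,0,0,0,0,0],[0,0,0,0,0,0]]
  ],
  "jaw": 0
}}

```text
clock: 33.05
tcp_pos: [0.6378, 0.2287, 0.3216]
orientation: [-0.0, 0.601, 0.799, -0.001]
wrist_force: [-0.5, 0.1, 0.3]
finger_gap: 0.0853
grip_force: 0.0
```

```bash
python3 look.py .617 .304 pC
python3 - <<'E'
from h import *
c=dict(np.load("pC.npz"));P=cloud(c)
for n,h in(("hub2",(.6062,-.002)),("hub1",(.507,-.0525))):
  r=np.hypot(P[...,0]-h[0],P[...,1]-h[1]);m=(r<.048)&(r>.033)&(P[...,2]<.09)&(P[...,2]>.04);print(n,m.sum(),np.nanpercentile(P[m][:,2],[10,50,90]).round(4) if m.any() else 0)
E
```

```text
[[-2.764e-01  9.610e-01 -7.000e-04  6.379e-01]
 [ 9.610e-01  2.764e-01 -6.000e-04  2.279e-01]
 [-4.000e-04 -8.000e-04 -1.000e+00  3.220e-01]]
flange [0.6181 0.3042] 0.0494 lid [0.6184 0.3043] 0.028 ang 94.8 752.0
[(np.float64(83.7), np.float64(104.7)), (np.float64(202.8), np.float64(225.9)), (np.float64(325.2), np.float64(346.5))]
hub2 1342 [0.0596 0.0607 0.062 ]
hub1 99 [0.0581 0.0605 0.0615]
```

Hub2 is seated (flange top 0.0607). Pot C is measured; picking it.

>>> {"fn": "carry_out", "kwargs": {
  "increments": [
    [[0.158,0.006,0.1,0,0,0],[0.158,0.006,0.22,0,0,0],[0.158,0.006,0.33,0,0,0],[0.158,0.006,0.344,0,0,0],[0.158,0.006,0.344,0,0,0]]
  ]
}}

```text
clock: 33.72
tcp_pos: [0.6191, 0.3038, 0.1505]
orientation: [-0.0, 0.602, 0.798, -0.001]
wrist_force: [0.6, 0.7, 0.9]
finger_gap: 0.0855
grip_force: 0.0
```

>>> {"fn": "carry_out", "kwargs": {
  "increments": [
    [[0,0,0.06,0,0,0],[0,0,0.12,0,0,0],[0,0,0.154,0,0,0],[0,0,0.154,0,0,0]]
  ]
}}

```text
clock: 34.22
tcp_pos: [0.6196, 0.3049, 0.0741]
orientation: [0.0, 0.602, 0.799, 0.0]
wrist_force: [0.3, -0.0, 0.8]
finger_gap: 0.0856
grip_force: 0.0
```

>>> {"fn": "carry_out", "kwargs": {
  "increments": [
    [[0,0,0,0,0,0],[0,0,0,0,0,0],[0,0,0,0,0,0],[0,0,0,0,0,0]]
  ],
  "jaw": 1,
  "squeeze": 80
}}

```text
clock: 34.72
tcp_pos: [0.6201, 0.3057, 0.0757]
orientation: [0.001, 0.601, 0.799, 0.001]
wrist_force: [0.9, 0.2, 6.6]
finger_gap: 0.0547
grip_force: 85.5
```

>>> {"fn": "carry_out", "kwargs": {
  "increments": [
    [[0,0,-0.05,0,0,0],[0,0,-0.15,0,0,0],[0,0,-0.25,0,0,0],[0,0,-0.3,0,0,0],[0,0,-0.3,0,0,0]]
  ]
}}

```text
clock: 35.35
tcp_pos: [0.62, 0.3058, 0.2257]
orientation: [0.001, 0.601, 0.799, 0.002]
wrist_force: [0.7, -0.1, -4.7]
finger_gap: 0.0548
grip_force: 86.0
```

Run:
```python
from h import *
T=pose();print(T.round(4)[:3]);d=T[:3,:3].T@(np.array([.512,.0587,.21])-T[:3,3]);print((d/.5).round(3))
```

```text
[[-2.770e-01  9.609e-01  4.100e-03  6.200e-01]
 [ 9.609e-01  2.770e-01  1.400e-03  3.058e-01]
 [ 2.000e-04  4.400e-03 -1.000e+00  2.257e-01]]
[-0.415 -0.344  0.03 ]
```

>>> {"fn": "carry_out", "kwargs": {
  "increments": [
    [[-0.415,-0.344,0,0,0,0.0217],[-0.415,-0.344,0,0,0,0.0217],[-0.415,-0.344,0,0,0,0.0217],[-0.415,-0.344,0,0,0,0.0217],[-0.415,-0.344,0.02,0,0,0.0217]]
  ]
}}

```text
clock: 35.98
tcp_pos: [0.5084, 0.0558, 0.2117]
orientation: [-0.001, 0.656, 0.755, -0.001]
wrist_force: [1.4, 0.1, -4.8]
finger_gap: 0.0543
grip_force: 87.6
```

>>> {"fn": "carry_out", "kwargs": {
  "increments": [
    [[0,0,0.02,0,0,0],[0,0,0.02,0,0,0],[0,0,0.02,0,0,0]]
  ]
}}

```text
clock: 36.35
tcp_pos: [0.5113, 0.0592, 0.2028]
orientation: [-0.0, 0.654, 0.757, -0.0]
wrist_force: [0.1, 0.4, -5.3]
finger_gap: 0.0545
grip_force: 87.6
```

```bash
python3 - <<'E'
from h import *
c=cam("wrist");cv2.imwrite("pics/h3.png",c["frame"]);np.savez("h3.npz",**c);print(pose().round(4)[:3])
P=cloud(c)
for p,a,u in comp(P,.0615,.0672,(.43,.68,-.13,.14),15): print(p.round(4),a,u.round())
l=[.5138,.0965,.065];print(proj(c,l))
E
python3 held.py h3.npz
```

```text
[[-1.452e-01  9.894e-01 -2.000e-04  5.114e-01]
 [ 9.894e-01  1.452e-01  0.000e+00  5.920e-02]
 [ 1.000e-04 -2.000e-04 -1.000e+00  2.032e-01]]
[0.5151 0.1005 0.0632] 34 [294. 149.]
[0.4408 0.0361 0.0646] 30 [192. 214.]
[0.4454 0.0015 0.0643] 36 [194. 253.]
[0.5997 0.0205 0.0642] 126 [378. 257.]
[0.6425 0.0098 0.064 ] 118 [424. 275.]
[291.95853978 153.8870002 ]
flange z 0.06502423084713158 8956
flange centre in tool [-0.0008 -0.0008] cost 1.2618772503166438e-06
hole 613 [292. 172.] rect c [0.0379 0.0068] [0.014  0.0166] ang rect 10.12 mid 10.41 21.2
hole 296 [220. 250.] rect c [-0.0112 -0.036 ] [0.0128 0.014 ] ang rect -107.22 mid -106.72 20.4
yaw 98.33926147663239 world hole = yaw - ang; centre world [0.5105 0.0583 0.2028]
```

View pics/h3.png

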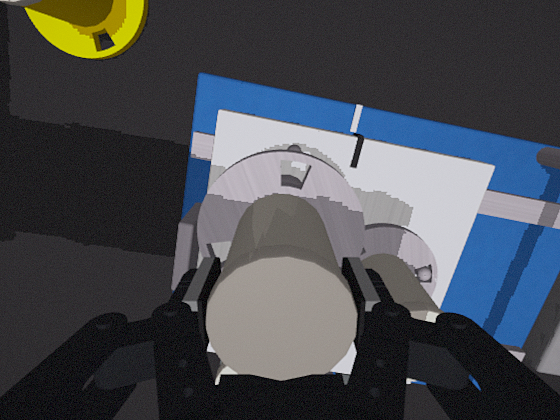

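>>> {"fn": "carry_out", "kwargs": {
  "increments": [
    [[0,0.005,0.04,0,0,0],[0,0.005,0.08,0,0,0],[0,0.005,0.09,0,0,0],[0,0.005,0.09,0,0,0],[0,0.005,0.09,0,0,0]]
  ]
}}

```text
clock: 37.02
tcp_pos: [0.5143, 0.0589, 0.1593]
orientation: [0.001, 0.654, 0.756, 0.0]
wrist_force: [0.3, -0.1, -4.8]
finger_gap: 0.0544
grip_force: 87.4
```

>>> {"fn": "carry_out", "kwargs": {
  "increments": [
    [[0,0,0.012,0,0,0],[0,0,0.024,0,0,0],[0,0,0.032,0,0,0],[0,0,0.032,0,0,0]]
  ]
}}

```text
clock: 37.52
tcp_pos: [0.5132, 0.0587, 0.1418]
orientation: [-0.0, 0.654, 0.756, -0.0]
wrist_force: [0.2, -0.0, -4.8]
finger_gap: 0.0546
grip_force: 87.4
```

>>> {"fn": "carry_out", "kwargs": {
  "increments": [
    [[0,0,0.008,0,0,0],[0,0,0.016,0,0,0],[0,0,0.024,0,0,0],[0,0,0.03,0,0,0],[0,0,0.032,0,0,0]]
  ]
}}

```text
clock: 38.15
tcp_pos: [0.5134, 0.0587, 0.1261]
orientation: [-0.0, 0.654, 0.756, -0.0]
wrist_force: [0.5, -0.9, -5.1]
finger_gap: 0.0545
grip_force: 87.4
```

>>> {"fn": "carry_out", "kwargs": {
  "increments": [
    [[0,0,0.004,0,0,0],[0,0,0.008,0,0,0],[0,0,0.008,0,0,0]]
  ]
}}

```text
clock: 38.52
tcp_pos: [0.5153, 0.0585, 0.1256]
orientation: [0.002, 0.654, 0.756, 0.001]
wrist_force: [-2.7, 0.1, 13.8]
finger_gap: 0.0543
grip_force: 89.9
```

>>> {"fn": "carry_out", "kwargs": {
  "increments": [
    [[0,0,0,0,0,0],[0,0,0,0,0,0],[0,0,0,0,0,0],[0,0,-0.08,0,0,0],[0,0,-0.16,0,0,0]]
  ],
  "jaw": 0.1
}}

```text
clock: 39.15
tcp_pos: [0.5131, 0.0587, 0.2026]
orientation: [-0.001, 0.654, 0.756, -0.001]
wrist_force: [-0.1, -0.3, 0.2]
finger_gap: 0.0767
grip_force: 0.0
```

>>> {"fn": "carry_out", "kwargs": {
  "increments": [
    [[0,0,-0.12,0,0,0],[0,0,-0.24,0,0,0],[-0.1,0,-0.36,0,0,0],[-0.2,0,-0.4,0,0,0],[-0.2,0,-0.4,0,0,0]]
  ]
}}

```text
clock: 39.78
tcp_pos: [0.5292, -0.0433, 0.4041]
orientation: [0.002, 0.656, 0.755, 0.001]
wrist_force: [-0.3, 0.5, -0.5]
finger_gap: 0.0768
grip_force: 0.0
```

>>> {"fn": "carry_out", "kwargs": {
  "increments": [
    [[0,0,0,0,0,0],[0,0,0,0,0,0]]
  ]
}}

```text
clock: 40.02
tcp_pos: [0.5274, -0.0392, 0.4013]
orientation: [-0.001, 0.654, 0.757, -0.0]
wrist_force: [0.0, -0.0, 0.5]
finger_gap: 0.077
grip_force: 0.0
```

Run:
```python
from h import *
c=cam("wrist");cv2.imwrite("pics/f1.png",c["frame"]);P=cloud(c);print(pose().round(4)[:3,3])
for n,h in(("hub0",(.513,.0587)),("hub2",(.6062,-.002)),("hub1",(.507,-.0525))):
  r=np.hypot(P[...,0]-h[0],P[...,1]-h[1]);m=(r<.048)&(r>.033)&(P[...,2]<.09)&(P[...,2]>.04);t=(r<.026)&(P[...,2]>.12)&(P[...,2]<.18)
  A=np.c_[P[m][:,:2]-h,np.ones(m.sum())];k=np.linalg.lstsq(A,P[m][:,2],rcond=None)[0]
  print(n,m.sum(),np.nanpercentile(P[m][:,2],[10,50,90]).round(4),"tilt",k[:2].round(3),"lid",np.median(P[t][:,2]) if t.any() else 0)
m=(P[...,2]>.112)&(P[...,2]<.14)&(P[...,1]<-.14)&(P[...,1]>-.2)&(P[...,0]<.67)&(P[...,0]>.56);q=P[m];print("bar",m.sum(),np.median(q,0),cv2.fitLine(q[:,:2].astype(np.float32),2,0,.01,.01).ravel())
b=c["frame"].astype(int);s=(b.min(-1)>140)&(abs(P[...,2]-.021)<.004)&(P[...,1]>.11)&(P[...,1]<.15)&(abs(P[...,0]-.565)<.02)
l=(b.max(-1)<70)&(abs(P[...,2]-.051)<.004)&(P[...,1]>.08)&(P[...,1]<.112)&(abs(P[...,0]-.565)<.015)
k=P[s].mean(0);L=P[l].mean(0);print(k,L,(L-k)[0]*.9986-(L-k)[1]*.0524)
```

```text
[ 0.5274 -0.0391  0.4014]
hub0 2263 [0.0591 0.0607 0.0622] tilt [-0.     0.004] lid 0.14570164515340386
hub2 1552 [0.0587 0.0607 0.0622] tilt [ 0.016 -0.004] lid 0.14558824448737198
hub1 1394 [0.0586 0.0607 0.0622] tilt [ 0.005 -0.006] lid 0.14566137858354372
bar 606 [ 0.60768155 -0.15995369  0.12904524] [ 0.9985459  -0.05390842  0.60791236 -0.16048189]
[0.56593087 0.12805358 0.02145242] [0.56792588 0.1021937  0.05255493] 0.0033472734171469684
```

View pics/f1.png

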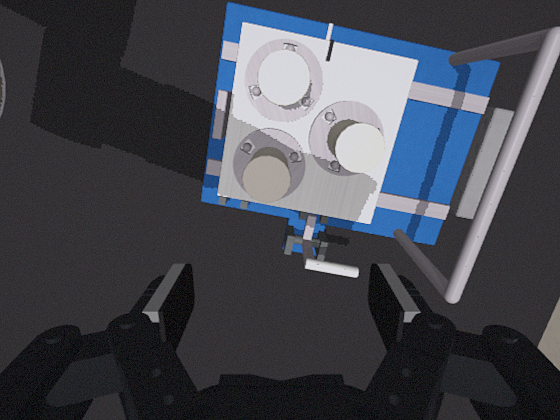

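Final view: all three flanges lie flat at 0.0607 with studs showing through the holes at (290,47), (330,115) and (295,157). The lever bar at (330,268) is back at its original upright position, and the black line meets the white mark at (330,45). Handing in.

```bash
python3 -c "
from workcell import env
print(env.hand_in())"
```

```text
the job is handed in; nothing more can be done
None
```

The job is handed in, though no verdict came back. The tray is drawn to within about 3 mm of the loading mark and locked with the lever upright, all three pots sit flat and fully home on their hubs, and I didn't touch the jars or the scale.

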